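Tip the dried-out highlighter from the pen cup and bin it

TASK

The highlighter sunk in the tall red pen cup has dried out: tip it out of the cup so that it lies on the table, and stand the empty cup back upright on its black mat. Then push the highlighter along the table, without picking it up, over the front edge so that it drops into the waste carton below. Leave the tape dispenser, the gift box and the stack of cards where they are.

Things in the scene. Friction and masses are not known exactly. Their poses are not given: they have to be found in the camera images.
- cup_center (a point): Centre (half-way up) of the red pen cup: an open square tube with a closed foot, 44 x 44 mm outside, 165 mm tall, walls and floor 4 mm, 36 x 36 mm inside, 110 to 220 g, loose. z runs along its axis from foot to open mouth (82.5 mm each way), x and y square to its flat sides. It starts upright on the mat, the highlighter inside.
- highlighter_center (a point): Centre of the yellow highlighter with green cap, a flat-sided bar 24 (x) x 15 (y) x 90 mm (z, 45 mm each way), 30 g, loose. It stands in the cup, its top 71 mm below the mouth; fingers do not fit round it there. Friction is 0.5 to 0.7: it slides out only with the cup's mouth at least about 40 degrees below level.
- mat_center (a point): Centre of the square black mat that the cup belongs on, 140 x 140 mm and flat (1 mm, no edge to feel), fixed; x and y along its sides. The table's top is at height 0; its front edge, parallel to y, lies at x = 0.64 m.
- carton_mouth (a point): Centre of the open mouth of the brown waste carton below the table's front edge, fixed, 320 mm (x) by 440 mm (y) outside, 140 mm deep, walls 6 mm, square to the table. The mouth is 45 mm below the table's top and reaches 30 mm back under its edge: what drops off the edge within the carton's y range falls in.
- dispenser: Red tape dispenser, 130 x 55 mm and 104 mm high, 0.9 kg, loose; origin at the centre of its underside, x along its length. Leave it alone.
- gift_box: Black gift box, 60 x 60 mm, 45 mm high, loose; origin at the centre of its underside. Leave it alone.
- cards: Stack of coloured cards, 100 x 140 mm (x, y), 37 mm high, loose; origin at the centre of its underside. Leave it alone.
Not all that is in view belongs to the job. Of the things that look like the part that bears cup_center, the middle-sized one is meant.

How it is judged:
By the outcome, as a careful person would: the job done as asked, in the order asked, and still so for the second after the job is handed in, with the robot touching nothing.
It also fails if it takes over 72 s, if anything falls off the work surface, if the arm or the gripper's body presses on something with over 40 N, if the wrist force passes 120 N, or if a joint passes its speed limit or range.

ROBOT

A 6-joint arm with a two-finger parallel gripper is mounted at the origin on the work surface. World frame = base frame: x ahead of the robot, y to its left, z up, the work surface at z = 0. Lengths are in m, angles in rad, forces in N, time in s.
With the tool pointing down it reaches from about 0.35 to 0.925 m from the base axis. Payload 6.4 kg.
Tool frame: the origin (TCP) lies between the finger pads; the fingertips stand manip.tip_extent ahead of it and the grasp point (between the pads) lies 5 mm behind it (manip.tip_extent is the distance from the TCP to the fingertips, in m); z points along the fingers, x is the direction in which the jaws open and shut, and the axes are right-handed (so a half turn about z gives the same grasp; the last joint's range is limited). The gripper opens to 94 mm and grips with 3 to 60 N. Pads are 16 mm wide; open, the fingers measure 119 mm over their backs; the gripper's body (75 mm by 177 mm) begins 78 mm behind the grasp point.
Start: joints at [-1.444, 0.245, 1.558, -0, 1.339, -0.174], TCP at [0.193, -0.621, 0.219] pointing down, gripper open.
Joint ranges: [-3.13, 3.13], [-1.02, 2.26], [0.13, 2.54], [-0.95, 4.09], [0.21, 2.88], [-2.74, 2.74]. Speed limits (rad/s): [2.57, 2.57, 3.14, 3.14, 3.14, 3.14].

INTERFACE

Orientations are given as a rotation vector (axis times angle).
In Python, from workcell import manip, imaging gives the robot as it stands. The module is installed in compiled form; this text tells all that it offers.
- The arm moves only by the shell command python3 -m inch 'ROWS' [OPENING]. ROWS is JSON, a list of rows, each an object of numbers: "tx", "ty", "tz": the shift along the tool's x, y, z in m; "ax", "ay", "az": the turn, a rotation vector about the tool's x, y, z in rad. In form: [{"tx": .., "ty": .., "tz": .., "ax": .., "ay": .., "az": ..}, ...]. A call has exactly 5 rows; each row shifts and turns the pose as measured when the row begins, along the tool's axes as they then stand; what a row does not reach is not made up. A row lasts 1/12 s, in which the tool goes at most 41.7 mm and 7.16 degrees, less where a joint would pass 70% of its speed; a pose out of reach is approached as far as the arm can. A call is refused whole if a number of a shift passes 0.0417 or a number of a turn 0.125, either way. A call with a gripper value outside its range is refused whole. OPENING is the finger opening in m, from 0 to 0.094, set as the call begins (- or left out, the last holds). The fingers move at their own pace and stop on an object; the grip force is fixed at half the most. Time passes only in rows, so rows that do not move let the fingers close, or fill a call up. It gives the time, the measured TCP pose, the force and the opening at its end, in the units of the state.
- manip.observe(): the state, without advancing time (a new reading comes with each control period).
- imaging.snapshot(name): name is "side" or "top" or "wrist"; returns (picture, depth): 480x640x3 uint8, blue, green, red; 480x640 float32, m along the optical axis (not along the pixel's ray), 0 where there is no reading.
- imaging.camera_info(name): a dict with "K" (3x3 intrinsics, pixels), "R" (3x3) and "t" (3): a world point X has camera coordinates R X + t. Camera axes: x right, y down, z forward; pixel columns grow to the right and rows downward; lengths in m; the calibration is good to about 2 mm. The wrist camera is an equidistant fisheye: a pixel r from the principal point sees the ray r / f radians off the axis. A picture is of the moment at which its call begins: read the wrist's pose just before it. camera_info takes no time and is no camera call; for the wrist camera it gives the pose at the moment of the call.
- manip.hand_in(): hands the job in, once; it reports no verdict.
The state is a dict: "time": time; "joints": joint angles; "qd": joint speeds; "joint_torque": joint torques, N m; "eef_pos": TCP position; "orientation": TCP orientation; "contact_force": force on the tool from outside, world axes, zero at the start; "wrist_torque": the same for the moment, N m; "finger_gap": finger opening in m.
Only numpy, scipy, OpenCV 4.12 (cv2) and the standard library are available. Lean on these libraries where they do the work, as an engineer would, in place of code of your own. Each camera call takes 0.05 s, during which the arm holds its last target. There are 200 camera calls.

## Working session

There is one attempt and no reset: what is moved stays moved. The work goes in short steps, Python scripts to look and compute and a shell command to move; the robot and the scene stay as the last step left them, time stands still between calls to the robot, and variables do not carry over. Pictures are saved under pics/ and viewed, about 8 in all and at most 12, crops included, and the job is handed in when it is done.

```bash
mkdir -p pics
cat > h.py <<'E'
import numpy as np, cv2
from workcell import manip, imaging
from scipy.spatial.transform import Rotation as Ro
def world(name,dep,info):
    K,R,t=[np.array(info[k]) for k in("K","R","t")]
    v,u=np.mgrid[0:480,0:640]
    p=np.stack([(u-K[0,2])/K[0,0]*dep,(v-K[1,2])/K[1,1]*dep,dep],-1)
    return (p-t.ravel())@R
def snap(name):
    i=imaging.camera_info(name); a,d=imaging.snapshot(name); return a,d,world(name,d,i)
def st():
    s=manip.observe(); print(round(s["time"],2),np.round(s["eef_pos"],4),np.round(s["orientation"],3),np.round(s["joints"],3),np.round(s["contact_force"],1),round(s["finger_gap"],4)); return s
E
python3 - <<'E'
from h import *
st(); print(manip.tip_extent)
for n in("top","side"):
    a,d,w=snap(n); cv2.imwrite(f"pics/{n}0.png",a); np.save(f"{n}0.npy",w); i=imaging.camera_info(n); R=np.array(i["R"]);print(n,-R.T@np.array(i["t"]).ravel(),R[2])
E
```

```text
0.0 [ 0.1925 -0.6202  0.2184] [-2.528e+00  1.863e+00  2.000e-03] [-1.444  0.246  1.559 -0.     1.339 -0.174] [-0.5 -0.  -0.1] 0.0942
0.014
top [ 0.40548884 -0.11428682  1.14030731] [ 0.15087079  0.01909377 -0.98836908]
side [-5.88653742e-04  6.52926698e-01  7.80499573e-01] [ 0.48974978 -0.63392949 -0.59856374]
```

View pics/top0.png

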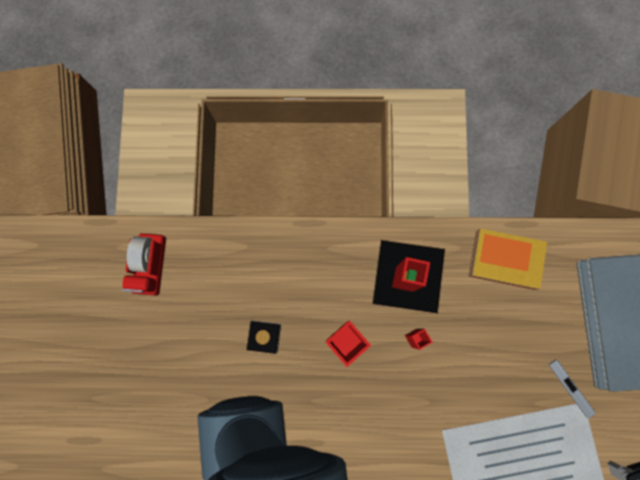

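View pics/side0.png

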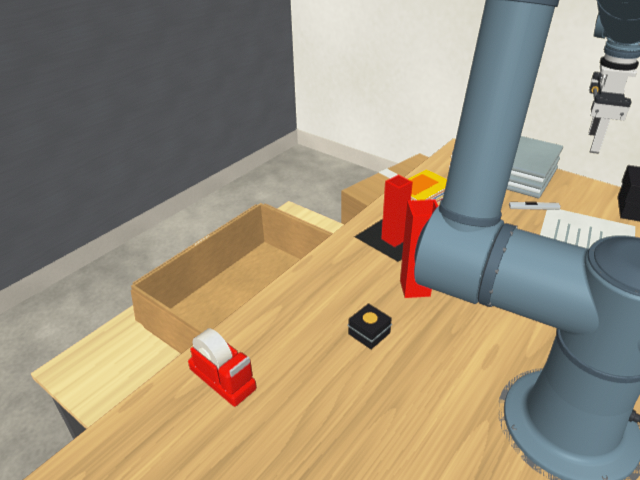

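The top view shows the cup with the green cap inside at (412,273) on the mat, and two decoys at (348,343) and (418,338). The dispenser is at (145,265), the gift box at (264,337), the cards at (510,258) and the carton at (295,155). Next I measure all of these.

Run:
```python
from h import *
a=cv2.imread("pics/top0.png").astype(int); w=np.load("top0.npy"); hsv=cv2.cvtColor(a.astype(np.uint8),cv2.COLOR_BGR2HSV)
v,u=np.mgrid[0:480,0:640]
def box(u0,u1,v0,v1): return (u>=u0)&(u<=u1)&(v>=v0)&(v<=v1)
def rep(n,m):
    p=w[m]; p=p[np.isfinite(p).all(1)]
    r=cv2.minAreaRect((p[:,:2]*1000).astype(np.float32)); print(n,m.sum(),np.round(r[0],1),np.round(r[1],1),round(r[2],1),"z",np.round(np.percentile(p[:,2],[2,50,98]),4))
red=((hsv[...,0]<8)|(hsv[...,0]>172))&(hsv[...,1]>150)
z=w[...,2]
B=box(370,450,235,315)
rep("cup rim",red&B&(z>.155)&(z<.185)); rep("cup all",red&B)
rep("green",(abs(hsv[...,0]-60)<15)&(hsv[...,1]>100)&B)
rep("mat",(hsv[...,2]<60)&B&(z<.02))
B=box(320,375,315,370); rep("decoyL top",red&B&(z>z[red&B].max()-.012))
B=box(400,440,320,355); rep("decoyS top",red&B&(z>z[red&B].max()-.012))
B=box(115,170,228,300); rep("disp",B&(z>.008)&(z<.15))
B=box(240,290,315,358); rep("gift",B&(z>.03)&(z<.06))
B=box(465,555,222,295); rep("cards",B&(z>.025)&(z<.05))
B=box(190,400,90,215); rep("carton rim",B&(abs(z+.045)<.006))
print(z[80:300:20,300].round(3), w[205:225:3,300,0].round(3))
i=imaging.camera_info("wrist");print(i["K"])
R=np.array(i["R"]); print("wristcam",-R.T@np.array(i["t"]).ravel(),R)
```

```text
cup rim 247 [ 502.8 -259.4] [44.8 44.5] 78.2 z [0.1557 0.1653 0.1694]
cup all 938 [ 461.6 -225.2] [ 73.6 237.3] 44.1 z [-0.      0.1115  0.1684]
green 60 [ 453.7 -195.4] [ 17.6 187.8] 36.1 z [0.0909 0.0946 0.9527]
mat 3069 [ 508.9 -269.8] [137.5 137. ] 82.1 z [-0.0027  0.0019  0.0065]
decoyL top 3 [ 405.5 -114.3] [0. 0.] 0.0 z [1.1403 1.1403 1.1403]
decoyS top 1 [ 405.5 -114.3] [0. 0.] 0.0 z [1.1403 1.1403 1.1403]
disp 2183 [529.1 305.9] [102.5 130.9] 89.6 z [0.013  0.077  0.1059]
gift 899 [379.3  34.9] [60.7 61. ] 83.4 z [0.0403 0.0463 0.0504]
cards 3366 [ 544.7 -473.9] [142.2 102. ] 78.8 z [0.0315 0.0373 0.0417]
carton rim 2124 [793.5 -12.6] [289.9 458.4] 0.1 z [-0.0506 -0.0456 -0.0403]
[-0.741 -0.046 -0.163 -0.181 -0.177 -0.181 -0.182  0.003 -0.003  0.001
  0.002] [0.703 0.696 0.687 0.68  0.636 0.629 0.623]
[[371.64829954   0.         322.10570643]
 [  0.         371.64829954 241.48595733]
 [  0.           0.           1.        ]]
wristcam [ 0.27293313 -0.5961018   0.38521795] [[ 0.29585984 -0.95522679 -0.00295624]
 [-0.91530114 -0.2843765   0.28522594]
 [-0.27329614 -0.08168105 -0.95845575]]
```

Run:
```python
from h import *
a=cv2.imread("pics/top0.png"); hsv=cv2.cvtColor(a,cv2.COLOR_BGR2HSV); w=np.load("top0.npy"); z=w[...,2]
v,u=np.mgrid[0:480,0:640]
red=((hsv[...,0]<8)|(hsv[...,0]>172))&(hsv[...,1]>150)&(z<.4)
for n,b in(("L",(320,375,315,370)),("S",(400,440,320,355))):
    m=red&(u>=b[0])&(u<=b[1])&(v>=b[2])&(v<=b[3]); p=w[m]; t=np.percentile(p[:,2],97); q=p[p[:,2]>t-.012]
    r=cv2.minAreaRect((q[:,:2]*1000).astype(np.float32)); print(n,t,r)
# other stuff: side view decoy heights
w=np.load("side0.npy");
for uu,vv in((420,205),(415,203),(397,183),(410,185),(418,290)): print(uu,vv,w[vv,uu].round(3))
```

```text
L 0.21431975827647395 ((373.2817077636719, -135.05722045898438), (56.297542572021484, 56.28639602661133), 41.52937698364258)
S 0.11333928553807204 ((379.41796875, -277.4911193847656), (29.519567489624023, 29.61041831970215), 29.787813186645508)
420 205 [ 0.39  -0.15   0.201]
415 203 [ 0.397 -0.142  0.207]
397 183 [ 0.517 -0.279  0.144]
410 185 [ 0.48  -0.273  0.154]
418 290 [ 0.354 -0.113  0.02 ]
```

```bash
python3 -m inch '[{"tz":-0.03},{"tz":-0.03,"ax":0.12},{"ax":0.12},{"ax":0.12},{"ax":0.12}]' ; python3 -c "
from h import *
st()"
```

```text
0.1 [ 0.1925 -0.6203  0.2185] [-2.528e+00  1.863e+00  2.000e-03] [-1.444  0.246  1.559 -0.     1.339 -0.174] [ 0.1  0.4 -0.2] 0.0936$[0]: bad value
```

```bash
python3 -m inch '[{"tx":0,"ty":0,"tz":-0.03,"ax":0,"ay":0,"az":0},{"tx":0,"ty":0,"tz":-0.03,"ax":0.12,"ay":0,"az":0},{"tx":0,"ty":0,"tz":0,"ax":0.12,"ay":0,"az":0},{"tx":0,"ty":0,"tz":0,"ax":0.12,"ay":0,"az":0},{"tx":0,"ty":0,"tz":0,"ax":0.12,"ay":0,"az":0}]' ; python3 -c "
from h import *
st()"
```

```text
time: 0.52
eef_pos: [0.1982, -0.6179, 0.2813]
orientation: [-2.189, 1.596, -0.406]
contact_force: [0.3, -0.1, 0.4]
finger_gap: 0.0942
0.52 [ 0.1982 -0.6179  0.2813] [-2.189  1.596 -0.406] [-1.625  0.249  1.499  0.463  1.585 -0.404] [ 0.3 -0.1  0.4] 0.0942
```

```bash
cat >> h.py <<'E'
def RR(az,el,roll=0):  # tool z azimuth/elevation (deg), x horizontal, then roll about z
    a,e=np.radians([az,el]); z=np.array([np.cos(e)*np.cos(a),np.cos(e)*np.sin(a),np.sin(e)]); x=np.array([np.sin(a),-np.cos(a),0])
    return Ro.from_matrix(np.stack([x,np.cross(z,x),z],1))*Ro.from_euler('z',roll,degrees=True)
def plan(p,R,N=None,vmax=.04,wmax=.12):
    s=st(); p0=np.array(s["eef_pos"]); R0=Ro.from_rotvec(s["orientation"]); rv=(R0.inv()*R).as_rotvec(); d=np.array(p)-p0
    n=max(np.ceil(np.linalg.norm(d)/vmax),np.ceil(np.linalg.norm(rv)/wmax),1); N=int(N or 5*np.ceil(n/5))
    print("dist",np.round(d,4),"rv",np.round(rv,3),"N",N)
    for k in range(N):
        t=(R0*Ro.from_rotvec(rv*k/N)).inv().apply(d/N); r=rv/N
        print("{"+",".join(f'"{n}":{v:.4g}' for n,v in zip(("tx","ty","tz","ax","ay","az"),np.round([*t,*r],4)))+"},"+("\n" if k%5==4 else ""))
E
python3 -c "
from h import *
plan([.44,-.46,.25],RR(78.2,-10))"
```

```text
0.52 [ 0.1982 -0.6179  0.2813] [-2.189  1.596 -0.406] [-1.625  0.249  1.499  0.463  1.585 -0.404] [ 0.3 -0.1  0.4] 0.0942
dist [ 0.2418  0.1579 -0.0313] rv [ 0.81  -0.882 -0.635] N 15
{"tx":-0.0051,"ty":-0.0153,"tz":0.0107,"ax":0.054,"ay":-0.0588,"az":-0.0423},
{"tx":-0.0038,"ty":-0.0149,"tz":0.0118,"ax":0.054,"ay":-0.0588,"az":-0.0423},
{"tx":-0.0024,"ty":-0.0144,"tz":0.0128,"ax":0.054,"ay":-0.0588,"az":-0.0423},
{"tx":-0.0011,"ty":-0.0137,"tz":0.0136,"ax":0.054,"ay":-0.0588,"az":-0.0423},
{"tx":0.0003,"ty":-0.013,"tz":0.0144,"ax":0.054,"ay":-0.0588,"az":-0.0423},

{"tx":0.0017,"ty":-0.0121,"tz":0.015,"ax":0.054,"ay":-0.0588,"az":-0.0423},
{"tx":0.0031,"ty":-0.0112,"tz":0.0155,"ax":0.054,"ay":-0.0588,"az":-0.0423},
{"tx":0.0045,"ty":-0.0102,"tz":0.0158,"ax":0.054,"ay":-0.0588,"az":-0.0423},
{"tx":0.0058,"ty":-0.0091,"tz":0.0161,"ax":0.054,"ay":-0.0588,"az":-0.0423},
{"tx":0.0071,"ty":-0.008,"tz":0.0161,"ax":0.054,"ay":-0.0588,"az":-0.0423},

{"tx":0.0084,"ty":-0.0068,"tz":0.0161,"ax":0.054,"ay":-0.0588,"az":-0.0423},
{"tx":0.0096,"ty":-0.0055,"tz":0.0159,"ax":0.054,"ay":-0.0588,"az":-0.0423},
{"tx":0.0107,"ty":-0.0042,"tz":0.0155,"ax":0.054,"ay":-0.0588,"az":-0.0423},
{"tx":0.0118,"ty":-0.0029,"tz":0.0151,"ax":0.054,"ay":-0.0588,"az":-0.0423},
{"tx":0.0128,"ty":-0.0016,"tz":0.0145,"ax":0.054,"ay":-0.0588,"az":-0.0423},
```

```bash
python3 -m inch '[{"tx":-0.005,"ty":-0.015,"tz":0.011,"ax":0.055,"ay":-0.06,"az":-0.043},{"tx":-0.004,"ty":-0.015,"tz":0.012,"ax":0.055,"ay":-0.06,"az":-0.043},{"tx":-0.002,"ty":-0.014,"tz":0.013,"ax":0.055,"ay":-0.06,"az":-0.043},{"tx":-0.001,"ty":-0.014,"tz":0.014,"ax":0.055,"ay":-0.06,"az":-0.043},{"tx":0,"ty":-0.013,"tz":0.014,"ax":0.055,"ay":-0.06,"az":-0.043}]' >/dev/null
python3 -m inch '[{"tx":0.002,"ty":-0.012,"tz":0.015,"ax":0.055,"ay":-0.06,"az":-0.043},{"tx":0.003,"ty":-0.011,"tz":0.015,"ax":0.055,"ay":-0.06,"az":-0.043},{"tx":0.004,"ty":-0.01,"tz":0.016,"ax":0.055,"ay":-0.06,"az":-0.043},{"tx":0.006,"ty":-0.009,"tz":0.016,"ax":0.055,"ay":-0.06,"az":-0.043},{"tx":0.007,"ty":-0.008,"tz":0.016,"ax":0.055,"ay":-0.06,"az":-0.043}]' >/dev/null
python3 -m inch '[{"tx":0.008,"ty":-0.007,"tz":0.016,"ax":0.055,"ay":-0.06,"az":-0.043},{"tx":0.01,"ty":-0.005,"tz":0.016,"ax":0.055,"ay":-0.06,"az":-0.043},{"tx":0.011,"ty":-0.004,"tz":0.015,"ax":0.055,"ay":-0.06,"az":-0.043},{"tx":0.012,"ty":-0.003,"tz":0.015,"ax":0.055,"ay":-0.06,"az":-0.043},{"tx":0.013,"ty":-0.002,"tz":0.014,"ax":0.055,"ay":-0.06,"az":-0.043}]' >/dev/null
python3 -c "
from h import *
plan([.478,-.38,.15],RR(78.2,-10))"
```

```text
1.77 [ 0.4354 -0.4536  0.2516] [-1.679  0.115 -0.148] [-1.208  0.82   1.145  0.862  2.419 -0.818] [0.6 0.1 0.1] 0.0942
dist [ 0.0426  0.0736 -0.1016] rv [-0.065  0.038  0.036] N 5
{"tx":0.0054,"ty":0.0186,"tz":0.0181,"ax":-0.013,"ay":0.0076,"az":0.0072},
{"tx":0.0054,"ty":0.0183,"tz":0.0183,"ax":-0.013,"ay":0.0076,"az":0.0072},
{"tx":0.0054,"ty":0.0181,"tz":0.0186,"ax":-0.013,"ay":0.0076,"az":0.0072},
{"tx":0.0054,"ty":0.0178,"tz":0.0189,"ax":-0.013,"ay":0.0076,"az":0.0072},
{"tx":0.0054,"ty":0.0175,"tz":0.0192,"ax":-0.013,"ay":0.0076,"az":0.0072},
```

```bash
python3 -m inch '[{"tx":0.0055,"ty":0.0185,"tz":0.018,"ax":-0.013,"ay":0.008,"az":0.007},{"tx":0.0055,"ty":0.0185,"tz":0.018,"ax":-0.013,"ay":0.008,"az":0.007},{"tx":0.0055,"ty":0.018,"tz":0.019,"ax":-0.013,"ay":0.008,"az":0.007},{"tx":0.0055,"ty":0.018,"tz":0.019,"ax":-0.013,"ay":0.008,"az":0.007},{"tx":0.0055,"ty":0.0175,"tz":0.019,"ax":-0.013,"ay":0.008,"az":0.007}]' >/dev/null
python3 -c "
from h import *
plan([.504,-.254,.125],RR(78.2,-10))
a,d,w=snap('side'); cv2.imwrite('pics/s1.png',a[100:420,250:640])"
```

```text
2.18 [ 0.484  -0.3754  0.1425] [-1.74   0.176 -0.149] [-1.12   0.845  1.297  0.81   2.169 -0.904] [ 0.7  0.1 -0.5] 0.0939
dist [ 0.02    0.1214 -0.0175] rv [0.001 0.003 0.001] N 5
{"tx":-0.001,"ty":-0.0009,"tz":0.0248,"ax":0.0003,"ay":0.0007,"az":0.0003},
{"tx":-0.001,"ty":-0.0008,"tz":0.0248,"ax":0.0003,"ay":0.0007,"az":0.0003},
{"tx":-0.001,"ty":-0.0008,"tz":0.0248,"ax":0.0003,"ay":0.0007,"az":0.0003},
{"tx":-0.001,"ty":-0.0008,"tz":0.0248,"ax":0.0003,"ay":0.0007,"az":0.0003},
{"tx":-0.001,"ty":-0.0008,"tz":0.0248,"ax":0.0003,"ay":0.0007,"az":0.0003},
```

View pics/s1.png

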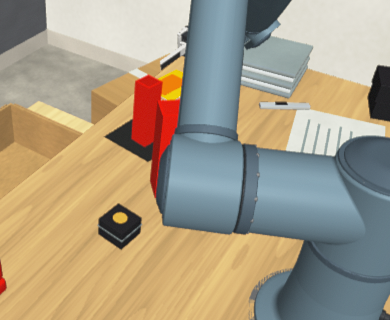

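```bash
python3 -m inch '[{"tx":-0.001,"ty":0.006,"tz":0.0255,"ax":0,"ay":0,"az":0},{"tx":-0.001,"ty":0.004,"tz":0.0255,"ax":0,"ay":0,"az":0},{"tx":-0.001,"ty":0.004,"tz":0.0255,"ax":0,"ay":0,"az":0},{"tx":-0.001,"ty":0.004,"tz":0.0255,"ax":0,"ay":0,"az":0},{"tx":-0.001,"ty":0.004,"tz":0.0255,"ax":0,"ay":0,"az":0}]' >/dev/null
python3 - <<'E'
from h import *
from scipy.optimize import least_squares
plan([.504,-.254,.10],RR(78.2,-10))
s=manip.observe()
D=[([-1.444,0.246,1.559,0,1.339,-0.174],[.1925,-.6202,.2184],[-2.528,1.863,.002]),
([-1.625,.249,1.499,.463,1.585,-.404],[.1982,-.6179,.2813],[-2.189,1.596,-.406]),
([-1.208,.82,1.145,.862,2.419,-.818],[.4354,-.4536,.2516],[-1.679,.115,-.148]),
([-1.12,.845,1.297,.81,2.169,-.904],[.484,-.3754,.1425],[-1.74,.176,-.149]),
(list(s["joints"]),list(s["eef_pos"]),list(s["orientation"]))]
def fk(q,P,full=False):
    h,a1,L2,a3,L3,e,d6=P
    y=lambda t:Ro.from_euler('y',t); z=lambda t:Ro.from_euler('z',t)
    R=z(q[0]); p=np.array([0,0,h])+R.apply([a1,e,0]); pts=[p]
    R=R*y(q[1]); p=p+R.apply([0,0,L2]); pts.append(p)
    R=R*y(q[2]); p=p+R.apply([a3,0,L3]); pts.append(p)
    R=R*z(q[3])*y(q[4]); p=p+R.apply([0,0,d6]); R=R*z(q[5]); pts.append(p)
    return pts,R
f=lambda P:np.concatenate([np.array(d[1])-fk(d[0],P)[0][-1] for d in D]+[.001*(P-np.array([.15,0,.4,0,.4,.1,.2]))])
r=least_squares(f,[.15,0,.4,0,.4,.1,.2]); print(r.x.round(4),abs(r.fun[:15]).max())
for d in D: print((Ro.from_rotvec(d[2]).inv()*fk(d[0],r.x)[1]).as_rotvec().round(3))
print(np.round(fk(D[-1][0],r.x)[0],3)); np.save("P.npy",r.x)
E
```

```text
2.65 [ 0.5033 -0.2506  0.094 ] [-1.734  0.18  -0.146] [-1.012  0.778  1.535  0.843  1.994 -0.975] [-0.4  0.7 -0.8] 0.0942
dist [ 0.0007 -0.0034  0.006 ] rv [-0.004  0.003 -0.003] N 5
{"tx":0.0003,"ty":-0.0011,"tz":-0.0008,"ax":-0.0008,"ay":0.0006,"az":-0.0007},
{"tx":0.0003,"ty":-0.0011,"tz":-0.0008,"ax":-0.0008,"ay":0.0006,"az":-0.0007},
{"tx":0.0003,"ty":-0.0011,"tz":-0.0008,"ax":-0.0008,"ay":0.0006,"az":-0.0007},
{"tx":0.0003,"ty":-0.0011,"tz":-0.0008,"ax":-0.0008,"ay":0.0006,"az":-0.0007},
{"tx":0.0003,"ty":-0.0011,"tz":-0.0008,"ax":-0.0008,"ay":0.0006,"az":-0.0007},

[ 2.737e-01 -3.000e-04  4.199e-01  6.610e-02  5.692e-01  1.125e-01
  2.663e-01] 0.00018724687799509532
[-1.000e-03 -0.000e+00  3.141e+00]
[-0.     0.     3.141]
[ 0.000e+00  1.000e-03 -3.141e+00]
[ 0.    -0.    -3.141]
[0.    0.    3.142]
[[ 0.095  0.06   0.274]
 [ 0.252 -0.19   0.573]
 [ 0.45  -0.508  0.139]
 [ 0.503 -0.251  0.094]]
```

```bash
python3 -m inch '[{"tx":0,"ty":-0.001,"tz":-0.002,"ax":0,"ay":0,"az":0},{"tx":0,"ty":0,"tz":0,"ax":0,"ay":0,"az":0},{"tx":0,"ty":0,"tz":0,"ax":0,"ay":0,"az":0},{"tx":0,"ty":0,"tz":0,"ax":0,"ay":0,"az":0},{"tx":0,"ty":0,"tz":0,"ax":0,"ay":0,"az":0}]' 0.03
cat >> h.py <<'E'
P=np.load("P.npy")
def fk(q):
    h,a1,L2,a3,L3,e,d6=P
    y=lambda t:Ro.from_euler('y',t); z=lambda t:Ro.from_euler('z',t)
    R=z(q[0]); sh=np.array([0,0,h])+R.apply([a1,e,0]); R=R*y(q[1]); el=sh+R.apply([0,0,L2])
    R=R*y(q[2]); k=el+R.apply([a3,0,0]); w=k+R.apply([0,0,L3]); R=R*z(q[3])*y(q[4]); t=w+R.apply([0,0,d6])
    return np.array([sh,el,k,w,t]),R*z(q[5]+np.pi)
lo=np.array([-3.13,-1.02,.13,-.95,.21,-2.74]);hi=np.array([3.13,2.26,2.54,4.09,2.88,2.74])
from scipy.optimize import least_squares
def ik(p,R,q0):
    def f(q):
        t,r=fk(q); return np.r_[(t[-1]-p)*5,(r.inv()*R).as_rotvec()]
    s=least_squares(f,np.clip(q0,lo+.02,hi-.02),bounds=(lo,hi),xtol=1e-6,ftol=1e-6,max_nfev=40); return s.x,np.abs(s.fun).max()
def clear(q):  # forearm+gripper axis distance to decoy L (box) minus nothing
    t,_=fk(q); c=np.array([.373,-.135,.107]); hb=np.array([.04,.04,.107]); out=[]
    for a,b in((1,2),(2,3),(3,4)):
        s=np.linspace(0,1,30)[:,None]; x=t[a]+(t[b]-t[a])*s
        out.append(np.linalg.norm(np.maximum(abs(x-c)-hb,0),axis=1).min())
    return np.array(out)
E
python3 - <<'E'
from h import *
s=st(); q0=np.array(s["joints"]); R0=Ro.from_rotvec(s["orientation"]); print(clear(q0))
cz=R0.inv().apply([0,0,1.]); above=.166-s["eef_pos"][2]
res=[]
for y in(-.1,-.05,0,.05):
  for x in (.48,.54):
    for az in(80,55,30):
      for el in(-25,-10,5):
        for roll in(120,140,160,180,-120,-140,-160,):
            R=RR(az,el,roll); c=R.apply(cz); e=np.degrees(np.arcsin(c[2]))
            if not -68<e<-48: continue
            m=R.apply(cz*above+0); low=.022*np.cos(np.radians(e))
            z=.05+low-m[2]
            p=np.array([x,y,z]); body=p-R.apply([0,0,1])*.083
            if min(z,body[2])<.10: continue
            q,er=ik(p,R,q0+np.array([.5,0,0,0,0,np.radians(roll)]))
            if er>.01: continue
            k=clear(q); mm=np.minimum(q-lo,hi-q).min()
            if mm<.08: continue
            res.append((k.min(),x,y,round(z,3),az,el,roll,round(e),c[:2].round(2),(p+m)[:2].round(3),q.round(2),k.round(3)))
res.sort(key=lambda r:-r[0])
for r in res[:14]: print(*r)
print(len(res))
E
```

```text
time: 3.07
eef_pos: [0.5023, -0.251, 0.0955]
orientation: [-1.73, 0.179, -0.142]
contact_force: [0.5, 0.2, -0.7]
finger_gap: 0.064
3.07 [ 0.5023 -0.251   0.0955] [-1.73   0.179 -0.142] [-1.013  0.778  1.534  0.842  2.    -0.972] [ 0.5  0.2 -0.7] 0.064
[0.32754188 0.19435813 0.11730956]
0.11211658305739497 0.54 -0.1 0.118 80 -25 160 -50 [ 0.24 -0.59] [ 0.557 -0.142] [-0.78  0.48  1.78  0.85  1.7   1.91] [0.413 0.137 0.112]
0.11211658305739396 0.54 -0.1 0.12 80 -25 180 -55 [-0.09 -0.56] [ 0.534 -0.139] [-0.78  0.48  1.78  0.85  1.7   2.26] [0.414 0.138 0.112]
0.11210342203499443 0.54 -0.1 0.122 80 -10 160 -62 [ 0.28 -0.38] [ 0.56  -0.127] [-0.81  0.62  1.74  0.98  1.87  1.86] [0.375 0.121 0.112]
0.10343005266557057 0.54 -0.05 0.118 80 -25 160 -50 [ 0.24 -0.59] [ 0.557 -0.092] [-0.72  0.44  1.85  0.89  1.65  1.93] [0.431 0.107 0.103]
0.10343005266556941 0.54 -0.05 0.12 80 -25 180 -55 [-0.09 -0.56] [ 0.534 -0.089] [-0.72  0.43  1.85  0.89  1.65  2.28] [0.432 0.109 0.103]
0.09849118076737488 0.54 -0.1 0.118 80 5 140 -50 [ 0.61 -0.21] [ 0.583 -0.115] [-0.82  0.77  1.69  1.1   2.03  1.48] [
[... 419 characters left out ...]
084 0.095]
0.07604234323680463 0.54 0.05 0.12 80 -25 180 -55 [-0.09 -0.56] [0.534 0.011] [-0.57  0.36  1.96  0.99  1.54  2.32] [0.465 0.076 0.088]
0.07482544020840924 0.54 0.05 0.118 80 -25 160 -50 [ 0.24 -0.59] [0.557 0.008] [-0.57  0.36  1.96  0.99  1.54  1.96] [0.464 0.075 0.088]
0.06557464866349677 0.54 -0.05 0.118 80 5 140 -50 [ 0.61 -0.21] [ 0.583 -0.065] [-0.76  0.73  1.76  1.14  1.98  1.46] [0.346 0.066 0.103]
0.0610843943715824 0.54 -0.1 0.118 55 5 140 -50 [ 0.47 -0.45] [ 0.573 -0.132] [-0.91  0.63  1.96  1.36  1.8   1.41] [0.387 0.076 0.061]
0.061029271189914254 0.54 -0.1 0.122 55 -10 160 -62 [ 0.1  -0.46] [ 0.547 -0.133] [-0.91  0.45  2.01  1.23  1.62  1.87] [0.434 0.094 0.061]
86
```

```bash
Z='{"tx":0,"ty":0,"tz":0,"ax":0,"ay":0,"az":0}'; python3 -m inch '[{"tx":0,"ty":0,"tz":0,"ax":0,"ay":0,"az":0},{"tx":0,"ty":0,"tz":0,"ax":0,"ay":0,"az":0},{"tx":0,"ty":0,"tz":0,"ax":0,"ay":0,"az":0},{"tx":0,"ty":-0.005,"tz":-0.001,"ax":0,"ay":0,"az":0},{"tx":0,"ty":-0.02,"tz":-0.003,"ax":0,"ay":0,"az":0}]'
python3 -m inch '[{"tx":0,"ty":-0.03,"tz":-0.005,"ax":0,"ay":0,"az":0},{"tx":0,"ty":-0.035,"tz":-0.006,"ax":0,"ay":0,"az":0},{"tx":0,"ty":-0.035,"tz":-0.006,"ax":0,"ay":0,"az":0},{"tx":0,"ty":-0.035,"tz":-0.006,"ax":0,"ay":0,"az":0},{"tx":0,"ty":-0.03,"tz":-0.005,"ax":0,"ay":0,"az":0}]'
python3 - <<'E'
from h import *
s=st(); q0=np.array(s["joints"])
for p,R in(([.55,.02,.28],RR(80,-15)),([.55,.02,.26],RR(80,-25,165)),([.55,.02,.12],RR(80,-25,165))):
    q0,e=ik(np.array(p),R,q0+np.array([0,0,0,0,0,1.4*(R.magnitude()>0)])); print(q0.round(2),e,clear(q0))
plan([.55,.02,.28],RR(80,-15))
E
```

```text
time: 3.48
eef_pos: [0.5016, -0.253, 0.1187]
orientation: [-1.731, 0.185, -0.142]
contact_force: [-0.9, -0.6, -1.3]
finger_gap: 0.044
time: 3.9
eef_pos: [0.5018, -0.2517, 0.2875]
orientation: [-1.725, 0.195, -0.132]
contact_force: [0.4, -0.0, -2.8]
finger_gap: 0.0442
3.9 [ 0.5018 -0.2517  0.2875] [-1.725  0.195 -0.132] [-1.014  0.475  1.565  0.966  2.172 -0.709] [ 0.4 -0.  -2.8] 0.0442
[-0.64  0.2   1.89  1.1   1.82 -0.63] 6.708669730848271e-11 [0.49729214 0.17141988 0.15190333]
[-0.61  0.15  1.89  0.98  1.72  2.27] 3.094746681142624e-15 [0.50926607 0.18870818 0.15214779]
[-0.61  0.39  1.91  0.96  1.57  2.05] 2.940647725324652e-10 [0.45032064 0.08452687 0.10129375]
3.9 [ 0.5018 -0.2517  0.2875] [-1.725  0.195 -0.132] [-1.014  0.475  1.565  0.966  2.172 -0.709] [ 0.4 -0.  -2.8] 0.0442
dist [ 0.0482  0.2717 -0.0075] rv [-0.099 -0.026 -0.029] N 10
{"tx":-0.0008,"ty":-0.0037,"tz":0.0273,"ax":-0.0099,"ay":-0.0026,"az":-0.0029},
{"tx":-0.0007,"ty":-0.004,"tz":0.0273,"ax":-0.0099,"ay":-0.0026,"az":-0.0029},
{"tx":-0.0007,"ty":-0.0043,"tz":0.0273,"ax":-0.0099,"ay":-0.0026,"az":-0.0029},
{"tx":-0.0006,"ty":-0.0045,"tz":0.0272,"ax":-0.0099,"ay":-0.0026,"az":-0.0029},
{"tx":-0.0005,"ty":-0.0048,"tz":0.0272,"ax":-0.0099,"ay":-0.0026,"az":-0.0029},

{"tx":-0.0004,"ty":-0.0051,"tz":0.0271,"ax":-0.0099,"ay":-0.0026,"az":-0.0029},
{"tx":-0.0003,"ty":-0.0054,"tz":0.0271,"ax":-0.0099,"ay":-0.0026,"az":-0.0029},
{"tx":-0.0002,"ty":-0.0056,"tz":0.027,"ax":-0.0099,"ay":-0.0026,"az":-0.0029},
{"tx":-0.0001,"ty":-0.0059,"tz":0.027,"ax":-0.0099,"ay":-0.0026,"az":-0.0029},
{"tx":-0.0001,"ty":-0.0062,"tz":0.0269,"ax":-0.0099,"ay":-0.0026,"az":-0.0029},
```

```bash
python3 -m inch '[{"tx":0,"ty":-0.004,"tz":0.027,"ax":-0.01,"ay":-0.003,"az":-0.003},{"tx":0,"ty":-0.004,"tz":0.028,"ax":-0.01,"ay":-0.003,"az":-0.003},{"tx":0,"ty":-0.004,"tz":0.028,"ax":-0.01,"ay":-0.003,"az":-0.003},{"tx":0,"ty":-0.005,"tz":0.028,"ax":-0.01,"ay":-0.003,"az":-0.003},{"tx":0,"ty":-0.005,"tz":0.028,"ax":-0.01,"ay":-0.003,"az":-0.003}]' >/dev/null
python3 -m inch '[{"tx":0,"ty":-0.004,"tz":0.028,"ax":-0.01,"ay":-0.003,"az":-0.003},{"tx":0,"ty":-0.004,"tz":0.028,"ax":-0.01,"ay":-0.003,"az":-0.003},{"tx":0,"ty":-0.005,"tz":0.028,"ax":-0.01,"ay":-0.003,"az":-0.003},{"tx":0,"ty":-0.005,"tz":0.028,"ax":-0.01,"ay":-0.003,"az":-0.003},{"tx":0,"ty":-0.005,"tz":0.027,"ax":-0.01,"ay":-0.003,"az":-0.003}]' >/dev/null
python3 - <<'E'
from h import *
plan([.55,.02,.2],RR(80,-25,90))
E
```

```text
4.73 [0.5571 0.0283 0.2765] [-1.858  0.158 -0.134] [-0.614  0.191  1.884  1.098  1.785 -0.632] [ 0.6 -0.3 -3. ] 0.0441
dist [-0.0071 -0.0083 -0.0765] rv [-0.12   0.108  1.577] N 15
{"tx":-0.0004,"ty":0.0051,"tz":0.0009,"ax":-0.008,"ay":0.0072,"az":0.1052},
{"tx":0.0001,"ty":0.0051,"tz":0.0009,"ax":-0.008,"ay":0.0072,"az":0.1052},
{"tx":0.0006,"ty":0.005,"tz":0.0009,"ax":-0.008,"ay":0.0072,"az":0.1052},
{"tx":0.0011,"ty":0.0049,"tz":0.001,"ax":-0.008,"ay":0.0072,"az":0.1052},
{"tx":0.0016,"ty":0.0048,"tz":0.001,"ax":-0.008,"ay":0.0072,"az":0.1052},

{"tx":0.0021,"ty":0.0046,"tz":0.0011,"ax":-0.008,"ay":0.0072,"az":0.1052},
{"tx":0.0026,"ty":0.0043,"tz":0.0011,"ax":-0.008,"ay":0.0072,"az":0.1052},
{"tx":0.003,"ty":0.004,"tz":0.0012,"ax":-0.008,"ay":0.0072,"az":0.1052},
{"tx":0.0034,"ty":0.0037,"tz":0.0013,"ax":-0.008,"ay":0.0072,"az":0.1052},
{"tx":0.0038,"ty":0.0033,"tz":0.0013,"ax":-0.008,"ay":0.0072,"az":0.1052},

{"tx":0.0041,"ty":0.0028,"tz":0.0014,"ax":-0.008,"ay":0.0072,"az":0.1052},
{"tx":0.0043,"ty":0.0024,"tz":0.0014,"ax":-0.008,"ay":0.0072,"az":0.1052},
{"tx":0.0046,"ty":0.0019,"tz":0.0015,"ax":-0.008,"ay":0.0072,"az":0.1052},
{"tx":0.0047,"ty":0.0014,"tz":0.0015,"ax":-0.008,"ay":0.0072,"az":0.1052},
{"tx":0.0048,"ty":0.0009,"tz":0.0015,"ax":-0.008,"ay":0.0072,"az":0.1052},
```

```bash
python3 -m inch '[{"tx":0,"ty":0.005,"tz":0.001,"ax":-0.008,"ay":0.007,"az":0.105},{"tx":0,"ty":0.005,"tz":0.001,"ax":-0.008,"ay":0.007,"az":0.105},{"tx":0.001,"ty":0.005,"tz":0.001,"ax":-0.008,"ay":0.007,"az":0.105},{"tx":0.001,"ty":0.005,"tz":0.001,"ax":-0.008,"ay":0.007,"az":0.105},{"tx":0.002,"ty":0.005,"tz":0.001,"ax":-0.008,"ay":0.007,"az":0.105}]' >/dev/null
python3 -m inch '[{"tx":0.002,"ty":0.005,"tz":0.001,"ax":-0.008,"ay":0.007,"az":0.105},{"tx":0.003,"ty":0.004,"tz":0.001,"ax":-0.008,"ay":0.007,"az":0.105},{"tx":0.003,"ty":0.004,"tz":0.001,"ax":-0.008,"ay":0.007,"az":0.105},{"tx":0.003,"ty":0.004,"tz":0.001,"ax":-0.008,"ay":0.007,"az":0.105},{"tx":0.004,"ty":0.003,"tz":0.001,"ax":-0.008,"ay":0.007,"az":0.105}]' >/dev/null
python3 -m inch '[{"tx":0.004,"ty":0.003,"tz":0.001,"ax":-0.008,"ay":0.007,"az":0.105},{"tx":0.004,"ty":0.002,"tz":0.001,"ax":-0.008,"ay":0.007,"az":0.105},{"tx":0.005,"ty":0.002,"tz":0.001,"ax":-0.008,"ay":0.007,"az":0.105},{"tx":0.005,"ty":0.001,"tz":0.001,"ax":-0.008,"ay":0.007,"az":0.105},{"tx":0.005,"ty":0.001,"tz":0.001,"ax":-0.008,"ay":0.007,"az":0.105}]' >/dev/null
python3 - <<'E'
from h import *
plan([.55,.02,.13],RR(80,-25,165))
E
```

```text
5.98 [0.5402 0.0247 0.1936] [-1.336  1.697  0.925] [-0.604  0.239  1.921  0.944  1.656  0.935] [-0.9 -0.1 -2.7] 0.044
dist [ 0.0098 -0.0047 -0.0636] rv [ 0.007 -0.03   1.232] N 15
{"tx":0.0038,"ty":-0.001,"tz":0.0017,"ax":0.0005,"ay":-0.002,"az":0.0821},
{"tx":0.0037,"ty":-0.0013,"tz":0.0017,"ax":0.0005,"ay":-0.002,"az":0.0821},
{"tx":0.0036,"ty":-0.0016,"tz":0.0017,"ax":0.0005,"ay":-0.002,"az":0.0821},
{"tx":0.0035,"ty":-0.0019,"tz":0.0016,"ax":0.0005,"ay":-0.002,"az":0.0821},
{"tx":0.0033,"ty":-0.0022,"tz":0.0016,"ax":0.0005,"ay":-0.002,"az":0.0821},

{"tx":0.0031,"ty":-0.0025,"tz":0.0016,"ax":0.0005,"ay":-0.002,"az":0.0821},
{"tx":0.0029,"ty":-0.0027,"tz":0.0016,"ax":0.0005,"ay":-0.002,"az":0.0821},
{"tx":0.0027,"ty":-0.003,"tz":0.0016,"ax":0.0005,"ay":-0.002,"az":0.0821},
{"tx":0.0024,"ty":-0.0032,"tz":0.0016,"ax":0.0005,"ay":-0.002,"az":0.0821},
{"tx":0.0022,"ty":-0.0033,"tz":0.0016,"ax":0.0005,"ay":-0.002,"az":0.0821},

{"tx":0.0019,"ty":-0.0035,"tz":0.0016,"ax":0.0005,"ay":-0.002,"az":0.0821},
{"tx":0.0016,"ty":-0.0037,"tz":0.0016,"ax":0.0005,"ay":-0.002,"az":0.0821},
{"tx":0.0013,"ty":-0.0038,"tz":0.0016,"ax":0.0005,"ay":-0.002,"az":0.0821},
{"tx":0.001,"ty":-0.0039,"tz":0.0016,"ax":0.0005,"ay":-0.002,"az":0.0821},
{"tx":0.0007,"ty":-0.0039,"tz":0.0016,"ax":0.0005,"ay":-0.002,"az":0.0821},
```

```bash
python3 -m inch '[{"tx":0.01,"ty":-0.003,"tz":0.005,"ax":0,"ay":-0.002,"az":0.08},{"tx":0.01,"ty":-0.004,"tz":0.005,"ax":0,"ay":-0.002,"az":0.08},{"tx":0.01,"ty":-0.005,"tz":0.005,"ax":0,"ay":-0.002,"az":0.08},{"tx":0.01,"ty":-0.005,"tz":0.005,"ax":0,"ay":-0.002,"az":0.08},{"tx":0.008,"ty":-0.005,"tz":0.004,"ax":0,"ay":-0.002,"az":0.08}]' >/dev/null
python3 -m inch '[{"tx":0,"ty":0,"tz":0,"ax":0,"ay":-0.002,"az":0.085},{"tx":0,"ty":0,"tz":0,"ax":0,"ay":-0.002,"az":0.085},{"tx":0,"ty":0,"tz":0,"ax":0,"ay":-0.002,"az":0.085},{"tx":0,"ty":0,"tz":0,"ax":0,"ay":-0.002,"az":0.085},{"tx":0,"ty":0,"tz":0,"ax":0,"ay":-0.002,"az":0.085}]' 
python3 -m inch '[{"tx":0,"ty":0,"tz":0,"ax":0,"ay":-0.002,"az":0.085},{"tx":0,"ty":0,"tz":0,"ax":0,"ay":-0.002,"az":0.085},{"tx":0,"ty":0,"tz":0,"ax":0,"ay":-0.002,"az":0.085},{"tx":0,"ty":0,"tz":0,"ax":0,"ay":-0.002,"az":0.085},{"tx":0,"ty":0,"tz":0,"ax":0,"ay":-0.002,"az":0.085}]'
python3 - <<'E'
from h import *
plan([.55,.02,.13],RR(80,-25,165),1)
a,d,w=snap('top'); cv2.imwrite('pics/t2.png',cv2.resize(a[200:380,180:460],None,fx=2.5,fy=2.5))
E
```

```text
time: 6.82
eef_pos: [0.5467, 0.0217, 0.1306]
orientation: [-0.536, 2.303, 1.381]
contact_force: [0.1, 0.5, -2.7]
finger_gap: 0.0435
time: 7.23
eef_pos: [0.5455, 0.0215, 0.1297]
orientation: [-0.005, 2.518, 1.563]
contact_force: [0.1, -0.0, -1.8]
finger_gap: 0.0438
7.23 [0.5455 0.0215 0.1297] [-0.005  2.518  1.563] [-0.608  0.365  1.916  0.952  1.582  2.157] [ 0.1 -0.  -1.8] 0.0438
dist [ 0.0045 -0.0015  0.0003] rv [-0.009 -0.01  -0.089] N 1
{"tx":-0.0046,"ty":-0.0008,"tz":-0.0008,"ax":-0.0089,"ay":-0.0104,"az":-0.0889},
```

View pics/t2.png

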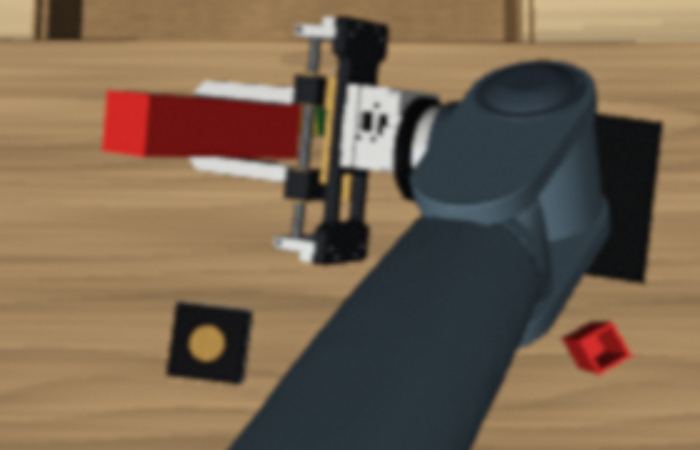

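```bash
python3 -m inch '[{"tx":0,"ty":0,"tz":0,"ax":0,"ay":0,"az":0},{"tx":0,"ty":0,"tz":0,"ax":0,"ay":0,"az":0},{"tx":0,"ty":0.01,"tz":0.002,"ax":0,"ay":0,"az":0},{"tx":0,"ty":0.015,"tz":0.003,"ax":0,"ay":0,"az":0},{"tx":0,"ty":0.015,"tz":0.003,"ax":0,"ay":0,"az":0}]' 
python3 -m inch '[{"tx":0,"ty":0.015,"tz":0.003,"ax":0,"ay":0,"az":0},{"tx":0,"ty":0.02,"tz":0.003,"ax":0,"ay":0,"az":0},{"tx":0,"ty":0.02,"tz":0.003,"ax":0,"ay":0,"az":0},{"tx":0,"ty":0.02,"tz":0.003,"ax":0,"ay":0,"az":0},{"tx":0,"ty":0.02,"tz":0.003,"ax":0,"ay":0,"az":0}]'
python3 - <<'E'
from h import *
st()
a,d,w=snap('top'); cv2.imwrite('pics/t3.png',cv2.resize(a[200:380,180:460],None,fx=2.5,fy=2.5))
E
```

```text
time: 7.7
eef_pos: [0.5416, 0.047, 0.1614]
orientation: [-0.004, 2.519, 1.564]
contact_force: [-0.1, 0.6, -2.3]
finger_gap: 0.0441
time: 8.12
eef_pos: [0.5325, 0.1074, 0.2442]
orientation: [-0.012, 2.517, 1.565]
contact_force: [0.1, 0.3, -1.3]
finger_gap: 0.0437
8.12 [0.5325 0.1074 0.2442] [-0.012  2.517  1.565] [-0.479  0.076  2.     1.031  1.608  2.382] [ 0.1  0.3 -1.3] 0.0437
```

View pics/t3.png

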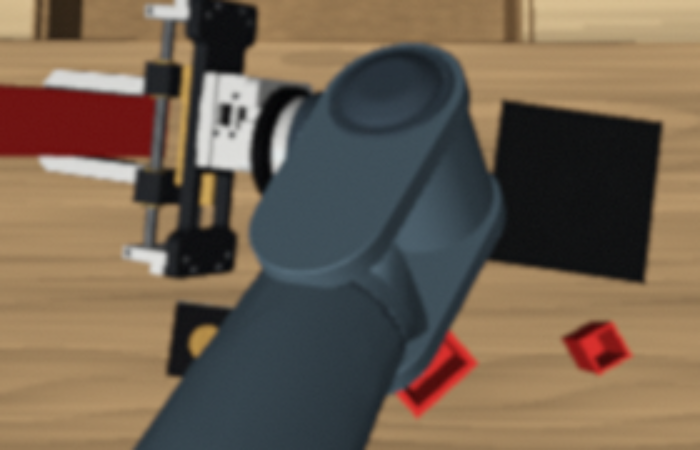

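Run:
```python
from h import *
a,d,w=snap('side'); b,_=imaging.snapshot('wrist'); cv2.imwrite('pics/s3.png',np.hstack([cv2.resize(a,(400,300)),cv2.resize(b,(400,300))]))
hsv=cv2.cvtColor(a,cv2.COLOR_BGR2HSV)
m=(hsv[...,0]>22)&(hsv[...,0]<75)&(hsv[...,1]>140)&(hsv[...,2]>60)&(w[...,2]<.05)
v,u=np.nonzero(m); print(len(u)); 
if len(u): print(np.percentile(u,[0,50,100]),np.percentile(v,[0,50,100]),np.median(w[m],0))
```

```text
985
[296. 407. 453.] [169. 194. 321.] [ 0.54767737 -0.41634799  0.0336361 ]
```

View pics/s3.png

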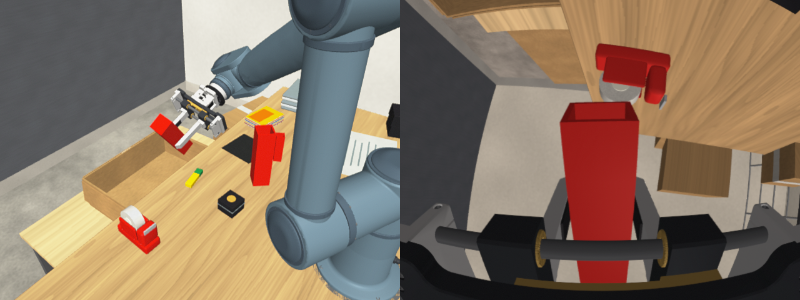

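Run:
```python
from h import *
a=0
i=imaging.camera_info('side'); a,d,w=snap('side'); hsv=cv2.cvtColor(a,cv2.COLOR_BGR2HSV)
m=(hsv[...,0]>22)&(hsv[...,0]<85)&(hsv[...,1]>120); m[:,:285]=0;m[:,345:]=0;m[:255]=0;m[325:]=0
p=w[m]; top=p[p[:,2]>np.percentile(p[:,2],90)-.006]; print(m.sum(),np.percentile(p[:,2],[2,50,98]).round(3),cv2.minAreaRect((p[:,:2]*1000).astype(np.float32)),cv2.minAreaRect((top[:,:2]*1000).astype(np.float32)))
g=m&(hsv[...,0]>45); print("cap",w[g].mean(0))
print(np.degrees((RR(78.2,-10).inv()*Ro.from_rotvec([-1.731,.182,-.142])).as_rotvec()))
plan([.53,-.06,.30],RR(79,-20,75))
```

```text
424 [0.001 0.014 0.017] ((303.6380920410156, 318.0054931640625), (60.76004409790039, 902.8916625976562), 38.400630950927734) ((303.453857421875, 317.9277648925781), (58.218116760253906, 902.9259033203125), 38.53749084472656)
cap [ 0.56077226 -0.03403408  0.01322635]
[ 0.39357932 -0.25514387  0.41772842]
8.32 [0.5327 0.1066 0.2429] [-0.012  2.518  1.563] [-0.48   0.079  1.999  1.03   1.607  2.38 ] [ 0.5 -0.3 -2.6] 0.044
dist [-0.0027 -0.1666  0.0571] rv [-0.034 -0.109 -1.648] N 15
{"tx":-0.0014,"ty":-0.0016,"tz":-0.0116,"ax":-0.0022,"ay":-0.0073,"az":-0.1098},
{"tx":-0.0013,"ty":-0.0017,"tz":-0.0115,"ax":-0.0022,"ay":-0.0073,"az":-0.1098},
{"tx":-0.0012,"ty":-0.0018,"tz":-0.0115,"ax":-0.0022,"ay":-0.0073,"az":-0.1098},
{"tx":-0.001,"ty":-0.0019,"tz":-0.0115,"ax":-0.0022,"ay":-0.0073,"az":-0.1098},
{"tx":-0.0009,"ty":-0.002,"tz":-0.0115,"ax":-0.0022,"ay":-0.0073,"az":-0.1098},

{"tx":-0.0008,"ty":-0.002,"tz":-0.0115,"ax":-0.0022,"ay":-0.0073,"az":-0.1098},
{"tx":-0.0006,"ty":-0.0021,"tz":-0.0115,"ax":-0.0022,"ay":-0.0073,"az":-0.1098},
{"tx":-0.0005,"ty":-0.0021,"tz":-0.0115,"ax":-0.0022,"ay":-0.0073,"az":-0.1098},
{"tx":-0.0003,"ty":-0.0022,"tz":-0.0115,"ax":-0.0022,"ay":-0.0073,"az":-0.1098},
{"tx":-0.0002,"ty":-0.0022,"tz":-0.0115,"ax":-0.0022,"ay":-0.0073,"az":-0.1098},

{"tx":-0,"ty":-0.0021,"tz":-0.0115,"ax":-0.0022,"ay":-0.0073,"az":-0.1098},
{"tx":0.0001,"ty":-0.0021,"tz":-0.0115,"ax":-0.0022,"ay":-0.0073,"az":-0.1098},
{"tx":0.0003,"ty":-0.0021,"tz":-0.0116,"ax":-0.0022,"ay":-0.0073,"az":-0.1098},
{"tx":0.0004,"ty":-0.002,"tz":-0.0116,"ax":-0.0022,"ay":-0.0073,"az":-0.1098},
{"tx":0.0005,"ty":-0.0019,"tz":-0.0116,"ax":-0.0022,"ay":-0.0073,"az":-0.1098},
```

```bash
python3 -m inch '[{"tx":-0.001,"ty":-0.002,"tz":-0.0115,"ax":-0.002,"ay":-0.007,"az":-0.11},{"tx":-0.001,"ty":-0.002,"tz":-0.0115,"ax":-0.002,"ay":-0.007,"az":-0.11},{"tx":-0.001,"ty":-0.002,"tz":-0.0115,"ax":-0.002,"ay":-0.007,"az":-0.11},{"tx":-0.001,"ty":-0.002,"tz":-0.0115,"ax":-0.002,"ay":-0.007,"az":-0.11},{"tx":-0.001,"ty":-0.002,"tz":-0.0115,"ax":-0.002,"ay":-0.007,"az":-0.11}]' >/dev/null
python3 -m inch '[{"tx":-0.001,"ty":-0.002,"tz":-0.0115,"ax":-0.002,"ay":-0.007,"az":-0.11},{"tx":-0.001,"ty":-0.002,"tz":-0.0115,"ax":-0.002,"ay":-0.007,"az":-0.11},{"tx":0,"ty":-0.002,"tz":-0.0115,"ax":-0.002,"ay":-0.007,"az":-0.11},{"tx":0,"ty":-0.002,"tz":-0.0115,"ax":-0.002,"ay":-0.007,"az":-0.11},{"tx":0,"ty":-0.002,"tz":-0.0115,"ax":-0.002,"ay":-0.007,"az":-0.11}]' >/dev/null
python3 -m inch '[{"tx":0,"ty":-0.002,"tz":-0.0115,"ax":-0.002,"ay":-0.007,"az":-0.11},{"tx":0,"ty":-0.002,"tz":-0.0115,"ax":-0.002,"ay":-0.007,"az":-0.11},{"tx":0,"ty":-0.002,"tz":-0.0115,"ax":-0.002,"ay":-0.007,"az":-0.11},{"tx":0,"ty":-0.002,"tz":-0.0115,"ax":-0.002,"ay":-0.007,"az":-0.11},{"tx":0,"ty":-0.002,"tz":-0.0115,"ax":-0.002,"ay":-0.007,"az":-0.11}]' >/dev/null
python3 - <<'E'
from h import *
plan([.505,-.256,.27],Ro.from_rotvec([-1.731,.182,-.142]))
E
```

```text
9.57 [ 0.5228 -0.0716  0.2804] [-1.481  1.307  0.716] [-0.787  0.202  1.838  0.967  1.903  0.581] [-0.2  0.1 -0.7] 0.0438
dist [-0.0178 -0.1844 -0.0104] rv [ 0.155 -0.095 -1.244] N 15
{"tx":0.0048,"ty":0.0004,"tz":-0.0114,"ax":0.0104,"ay":-0.0063,"az":-0.083},
{"tx":0.0047,"ty":0.0007,"tz":-0.0114,"ax":0.0104,"ay":-0.0063,"az":-0.083},
{"tx":0.0046,"ty":0.0009,"tz":-0.0115,"ax":0.0104,"ay":-0.0063,"az":-0.083},
{"tx":0.0044,"ty":0.0012,"tz":-0.0115,"ax":0.0104,"ay":-0.0063,"az":-0.083},
{"tx":0.0042,"ty":0.0014,"tz":-0.0115,"ax":0.0104,"ay":-0.0063,"az":-0.083},

{"tx":0.004,"ty":0.0017,"tz":-0.0116,"ax":0.0104,"ay":-0.0063,"az":-0.083},
{"tx":0.0038,"ty":0.0019,"tz":-0.0116,"ax":0.0104,"ay":-0.0063,"az":-0.083},
{"tx":0.0036,"ty":0.002,"tz":-0.0117,"ax":0.0104,"ay":-0.0063,"az":-0.083},
{"tx":0.0033,"ty":0.0022,"tz":-0.0117,"ax":0.0104,"ay":-0.0063,"az":-0.083},
{"tx":0.0031,"ty":0.0024,"tz":-0.0117,"ax":0.0104,"ay":-0.0063,"az":-0.083},

{"tx":0.0028,"ty":0.0025,"tz":-0.0118,"ax":0.0104,"ay":-0.0063,"az":-0.083},
{"tx":0.0025,"ty":0.0026,"tz":-0.0118,"ax":0.0104,"ay":-0.0063,"az":-0.083},
{"tx":0.0022,"ty":0.0027,"tz":-0.0119,"ax":0.0104,"ay":-0.0063,"az":-0.083},
{"tx":0.0019,"ty":0.0027,"tz":-0.0119,"ax":0.0104,"ay":-0.0063,"az":-0.083},
{"tx":0.0016,"ty":0.0027,"tz":-0.012,"ax":0.0104,"ay":-0.0063,"az":-0.083},
```

```bash
python3 -m inch '[{"tx":0.005,"ty":0,"tz":-0.0115,"ax":0.01,"ay":-0.006,"az":-0.084},{"tx":0.005,"ty":0,"tz":-0.0115,"ax":0.01,"ay":-0.006,"az":-0.084},{"tx":0.0045,"ty":0.001,"tz":-0.0115,"ax":0.01,"ay":-0.006,"az":-0.084},{"tx":0.0045,"ty":0.001,"tz":-0.0115,"ax":0.01,"ay":-0.006,"az":-0.084},{"tx":0.004,"ty":0.0015,"tz":-0.0115,"ax":0.01,"ay":-0.006,"az":-0.084}]' >/dev/null
python3 -m inch '[{"tx":0.004,"ty":0.0015,"tz":-0.012,"ax":0.01,"ay":-0.006,"az":-0.084},{"tx":0.004,"ty":0.002,"tz":-0.012,"ax":0.01,"ay":-0.006,"az":-0.084},{"tx":0.0035,"ty":0.002,"tz":-0.012,"ax":0.01,"ay":-0.006,"az":-0.084},{"tx":0.003,"ty":0.002,"tz":-0.012,"ax":0.01,"ay":-0.006,"az":-0.084},{"tx":0.003,"ty":0.0025,"tz":-0.012,"ax":0.01,"ay":-0.006,"az":-0.084}]' >/dev/null
python3 -m inch '[{"tx":0.003,"ty":0.0025,"tz":-0.012,"ax":0.01,"ay":-0.006,"az":-0.084},{"tx":0.0025,"ty":0.0025,"tz":-0.012,"ax":0.01,"ay":-0.006,"az":-0.084},{"tx":0.002,"ty":0.0025,"tz":-0.012,"ax":0.01,"ay":-0.006,"az":-0.084},{"tx":0.002,"ty":0.0025,"tz":-0.012,"ax":0.01,"ay":-0.006,"az":-0.084},{"tx":0.002,"ty":0.0025,"tz":-0.012,"ax":0.01,"ay":-0.006,"az":-0.084}]' >/dev/null
python3 - <<'E'
from h import *
plan([.505,-.256,.14],Ro.from_rotvec([-1.731,.182,-.142]))
E
```

```text
10.82 [ 0.4997 -0.2756  0.2476] [-1.712  0.138 -0.195] [-1.039  0.567  1.528  0.941  2.164 -0.836] [-0.1 -0.2 -2.4] 0.044
dist [ 0.0053  0.0196 -0.1076] rv [-0.024 -0.011  0.057] N 5
{"tx":-0.0008,"ty":0.0207,"tz":0.0071,"ax":-0.0048,"ay":-0.0021,"az":0.0114},
{"tx":-0.0006,"ty":0.0207,"tz":0.0072,"ax":-0.0048,"ay":-0.0021,"az":0.0114},
{"tx":-0.0003,"ty":0.0206,"tz":0.0073,"ax":-0.0048,"ay":-0.0021,"az":0.0114},
{"tx":-0.0001,"ty":0.0206,"tz":0.0074,"ax":-0.0048,"ay":-0.0021,"az":0.0114},
{"tx":0.0002,"ty":0.0206,"tz":0.0075,"ax":-0.0048,"ay":-0.0021,"az":0.0114},
```

```bash
python3 -m inch '[{"tx":0,"ty":0.021,"tz":0.007,"ax":-0.005,"ay":-0.002,"az":0.012},{"tx":0,"ty":0.021,"tz":0.007,"ax":-0.005,"ay":-0.002,"az":0.012},{"tx":0,"ty":0.021,"tz":0.007,"ax":-0.005,"ay":-0.002,"az":0.012},{"tx":0,"ty":0.021,"tz":0.007,"ax":-0.005,"ay":-0.002,"az":0.012},{"tx":0,"ty":0.021,"tz":0.007,"ax":-0.005,"ay":-0.002,"az":0.011}]' >/dev/null
python3 - <<'E'
from h import *
plan([.505,-.256,.104],Ro.from_rotvec([-1.731,.182,-.142]))
a,d,w=snap('top'); hsv=cv2.cvtColor(a,cv2.COLOR_BGR2HSV); z=w[...,2]
red=((hsv[...,0]<8)|(hsv[...,0]>172))&(hsv[...,1]>150)
m=red&(z>.12)&(abs(w[...,0]-.505)<.06)&(abs(w[...,1]+.26)<.06); p=w[m]; print(m.sum(),np.percentile(p[:,2],[50,90,98]),cv2.minAreaRect((p[p[:,2]>np.percentile(p[:,2],98)-.012][:,:2]*1000).astype(np.float32)))
q=p[p[:,2]>np.percentile(p[:,2],98)-.015]; print("rim plane",np.linalg.lstsq(np.c_[q[:,:2]-q[:,:2].mean(0),np.ones(len(q))],q[:,2],rcond=None)[0])
cv2.imwrite('pics/t4.png',cv2.resize(a[200:340,200:470],None,fx=2.5,fy=2.5))
h=(hsv[...,0]>22)&(hsv[...,0]<85)&(hsv[...,1]>120)&(abs(w[...,0]-.56)<.08)&(abs(w[...,1])<.12)&(z<.03)&(z>.009)
p=w[h]; print(len(p),cv2.minAreaRect((p[:,:2]*1000).astype(np.float32)))
E
```

```text
11.23 [ 0.5053 -0.2654  0.13  ] [-1.732  0.191 -0.152] [-1.024  0.732  1.523  0.863  2.034 -0.925] [-0.1 -0.1 -1.6] 0.0442
dist [-0.0003  0.0094 -0.026 ] rv [ 0.002 -0.012  0.   ] N 5
{"tx":-0.0004,"ty":0.0048,"tz":0.0027,"ax":0.0003,"ay":-0.0024,"az":0},
{"tx":-0.0004,"ty":0.0048,"tz":0.0027,"ax":0.0003,"ay":-0.0024,"az":0},
{"tx":-0.0004,"ty":0.0048,"tz":0.0027,"ax":0.0003,"ay":-0.0024,"az":0},
{"tx":-0.0004,"ty":0.0048,"tz":0.0027,"ax":0.0003,"ay":-0.0024,"az":0},
{"tx":-0.0004,"ty":0.0048,"tz":0.0027,"ax":0.0003,"ay":-0.0024,"az":0},

570 [0.18205846 0.20049159 0.20202518] ((502.0650634765625, -270.0446472167969), (44.68230438232422, 42.640594482421875), 77.70303344726562)
rim plane [-0.00954756 -0.00343711  0.19774131]
454 ((557.6397705078125, -3.3555526733398438), (23.939138412475586, 88.95906066894531), 10.498719215393066)
```

View pics/t4.png

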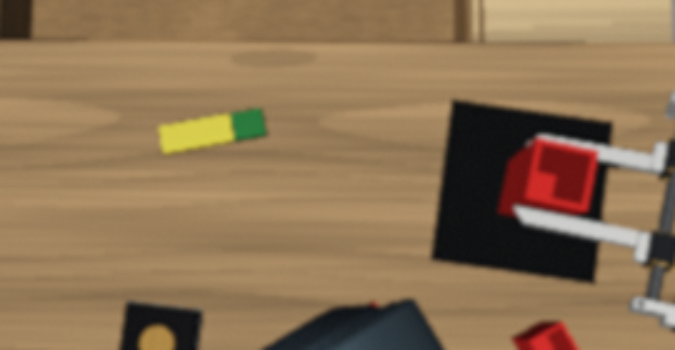

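```bash
python3 -m inch '[{"tx":0,"ty":0.007,"tz":0.001,"ax":0,"ay":0,"az":0},{"tx":0,"ty":0.007,"tz":0.001,"ax":0,"ay":0,"az":0},{"tx":0,"ty":0.007,"tz":0.001,"ax":0,"ay":0,"az":0},{"tx":0,"ty":0.005,"tz":0.001,"ax":0,"ay":0,"az":0},{"tx":0,"ty":0.003,"tz":0,"ax":0,"ay":0,"az":0}]'
python3 -m inch '[{"tx":0,"ty":0.001,"tz":0,"ax":0,"ay":0,"az":0},{"tx":0,"ty":0.001,"tz":0,"ax":0,"ay":0,"az":0},{"tx":0,"ty":0.001,"tz":0,"ax":0,"ay":0,"az":0},{"tx":0,"ty":0,"tz":0,"ax":0,"ay":0,"az":0},{"tx":0,"ty":0,"tz":0,"ax":0,"ay":0,"az":0}]'
```

```text
time: 11.7
eef_pos: [0.5027, -0.265, 0.0963]
orientation: [-1.714, 0.192, -0.151]
contact_force: [-1.1, 3.9, 17.3]
finger_gap: 0.0438
time: 12.12
eef_pos: [0.5032, -0.2672, 0.0965]
orientation: [-1.715, 0.188, -0.155]
contact_force: [0.3, 0.5, -0.8]
finger_gap: 0.0439
```

```bash
python3 -m inch '[{"tx":0,"ty":0,"tz":0,"ax":0,"ay":0,"az":0},{"tx":0,"ty":0,"tz":0,"ax":0,"ay":0,"az":0},{"tx":0,"ty":0,"tz":0,"ax":0,"ay":0,"az":0},{"tx":0,"ty":0,"tz":0,"ax":0,"ay":0,"az":0},{"tx":0,"ty":0,"tz":0,"ax":0,"ay":0,"az":0}]' 0.08
python3 -m inch '[{"tx":0,"ty":0,"tz":0,"ax":0,"ay":0,"az":0},{"tx":0,"ty":0,"tz":-0.01,"ax":0,"ay":0,"az":0},{"tx":0,"ty":0,"tz":-0.025,"ax":0,"ay":0,"az":0},{"tx":0,"ty":0,"tz":-0.03,"ax":0,"ay":0,"az":0},{"tx":0,"ty":0,"tz":-0.03,"ax":0,"ay":0,"az":0}]'
python3 - <<'E'
from h import *
s=st()
a,d,w=snap('top'); hsv=cv2.cvtColor(a,cv2.COLOR_BGR2HSV); z=w[...,2]
red=((hsv[...,0]<8)|(hsv[...,0]>172))&(hsv[...,1]>150)
p=w[red&(z>.10)&(abs(w[...,0]-.505)<.06)&(abs(w[...,1]+.26)<.06)]; t=np.percentile(p[:,2],98); print(t,cv2.minAreaRect((p[p[:,2]>t-.012][:,:2]*1000).astype(np.float32)))
# push: tool down, jaw along highlighter (az 90+10.5 or so)
q=np.array(s["joints"])
for az in (90,-90):
  R=Ro.from_matrix(np.array([[0,1,0],[1,0,0],[0,0,-1.]]).T) if az==90 else Ro.from_matrix(np.array([[0,-1,0],[-1,0,0],[0,0,-1.]]).T)
  for p in([.50,0,.10],[.52,0,.03],[.66,0,.03]):
    for q0 in ([0,.3,1.6,0,1.3,0],[0,.3,1.6,0,1.3,-1.5],[0,.3,1.6,0,1.3,1.5]):
        x,e=ik(np.array(p),R,np.array(q0))
        if e<1e-3: print(az,p,x.round(2),clear(x).round(3))
E
```

```text
time: 12.53
eef_pos: [0.5037, -0.2679, 0.0969]
orientation: [-1.717, 0.187, -0.157]
contact_force: [0.1, -0.1, 0.1]
finger_gap: 0.0739
time: 12.95
eef_pos: [0.483, -0.3577, 0.1109]
orientation: [-1.711, 0.184, -0.148]
contact_force: [-0.2, -0.7, -0.2]
finger_gap: 0.08
12.95 [ 0.483  -0.3577  0.1109] [-1.711  0.184 -0.148] [-1.113  0.879  1.328  0.81   2.139 -0.934] [-0.2 -0.7 -0.2] 0.08
0.16866759061544076 ((502.260009765625, -270.6189880371094), (44.998695373535156, 44.02835464477539), 77.4813461303711)
90 [0.5, 0, 0.1] [-0.23  0.04  2.02 -0.    1.08 -1.8 ] [0.569 0.199 0.129]
90 [0.5, 0, 0.1] [-0.23  0.04  2.02 -0.    1.08 -1.8 ] [0.569 0.199 0.129]
90 [0.5, 0, 0.1] [-0.23  0.04  2.02 -0.    1.08 -1.8 ] [0.569 0.199 0.129]
90 [0.52, 0, 0.03] [-0.22  0.21  1.99 -0.    0.94 -1.79] [0.53  0.164 0.143]
90 [0.52, 0, 0.03] [-0.22  0.21  1.99 -0.    0.94 -1.79] [0.53  0.164 0.143]
90 [0.52, 0, 0.03] [-0.22  0.21  1.99 -0.    0.94 -1.79] [0.53  0.164 0.143]
90 [0.66, 0, 0.03] [-0.17  0.49  1.62  0.    1.03 -1.74] [0.442 0.231 0.265]
90 [0.66, 0, 0.03] [-0.17  0.49  1.62 -0.    1.03 -1.74] [0.442 0.231 0.265]
90 [0.66, 0, 0.03] [-0.17  0.49  1.62  0.    1.03 -1.74] [0.442 0.231 0.265]
-90 [0.5, 0, 0.1] [-0.23  0.04  2.02 -0.    1.08  1.34] [0.569 0.199 0.129]
-90 [0.5, 0, 0.1] [-0.23  0.04  2.02  0.    1.08  1.34] [0.569 0.199 0.129]
-90 [0.5, 0, 0.1] [-0.23  0.04  2.02 -0.    1.08  1.34] [0.569 0.199 0.129]
-90 [0.52, 0, 0.03] [-0.22  0.21  1.99  0.    0.94  1.35] [0.53  0.164 0.143]
-90 [0.52, 0, 0.03] [-0.22  0.21  1.99  0.    0.94  1.35] [0.53  0.164 0.143]
-90 [0.52, 0, 0.03] [-0.22  0.21  1.99 -0.    0.94  1.35] [0.53  0.164 0.143]
-90 [0.66, 0, 0.03] [-0.17  0.49  1.62  0.    1.03  1.4 ] [0.442 0.231 0.265]
-90 [0.66, 0, 0.03] [-0.17  0.49  1.62  0.    1.03  1.4 ] [0.442 0.231 0.265]
-90 [0.66, 0, 0.03] [-0.17  0.49  1.62 -0.    1.03  1.4 ] [0.442 0.231 0.265]
```

```bash
python3 -m inch '[{"tx":0,"ty":-0.035,"tz":-0.012,"ax":0,"ay":0,"az":0},{"tx":0,"ty":-0.04,"tz":-0.012,"ax":0,"ay":0,"az":0},{"tx":0,"ty":-0.04,"tz":-0.01,"ax":0,"ay":0,"az":0},{"tx":0,"ty":-0.04,"tz":-0.007,"ax":0,"ay":0,"az":0},{"tx":0,"ty":-0.04,"tz":-0.007,"ax":0,"ay":0,"az":0}]' 0.05 >/dev/null
python3 - <<'E'
from h import *
D=Ro.from_matrix(np.array([[0,1,0],[1,0,0],[0,0,-1.]]).T)
s=st(); q=np.array(s["joints"]); R0=Ro.from_rotvec(s["orientation"]); p0=np.array(s["eef_pos"]); rv=(R0.inv()*D).as_rotvec(); p1=np.array([.5,0,.30])
for f in np.linspace(.1,1,10):
    q,e=ik(p0+(p1-p0)*f,R0*Ro.from_rotvec(rv*f),q); print(q.round(2),round(e,4),clear(q).round(3))
plan(p1,D)
E
```

```text
13.42 [ 0.4755 -0.3858  0.3093] [-1.7    0.2   -0.148] [-1.141  0.641  1.293  0.969  2.332 -0.662] [ 0.  -0.6 -0. ] 0.0515
[-1.08  0.59  1.32  0.83  2.32 -0.88] 0.0 [0.372 0.31  0.207]
[-1.01  0.52  1.36  0.69  2.28 -1.08] 0.0 [0.387 0.312 0.176]
[-0.93  0.44  1.41  0.58  2.22 -1.25] 0.0 [0.405 0.317 0.15 ]
[-0.86  0.35  1.47  0.47  2.14 -1.4 ] 0.0 [0.429 0.322 0.13 ]
[-0.77  0.26  1.53  0.39  2.04 -1.52] 0.0 [0.456 0.326 0.119]
[-0.68  0.17  1.59  0.31  1.94 -1.62] 0.0 [0.486 0.333 0.118]
[-0.58  0.07  1.66  0.24  1.83 -1.7 ] 0.0 [0.518 0.344 0.119]
[-0.47 -0.02  1.72  0.17  1.71 -1.75] 0.0 [0.549 0.355 0.122]
[-0.35 -0.1   1.78  0.09  1.59 -1.78] 0.0 [0.578 0.363 0.134]
[-0.23 -0.17  1.84  0.    1.47 -1.8 ] 0.0 [0.603 0.374 0.155]
13.42 [ 0.4755 -0.3858  0.3093] [-1.7    0.2   -0.148] [-1.141  0.641  1.293  0.969  2.332 -0.662] [ 0.  -0.6 -0. ] 0.0515
dist [ 0.0245  0.3858 -0.0093] rv [-1.02  -1.247 -1.453] N 20
{"tx":-0.003,"ty":-0.0021,"tz":0.019,"ax":-0.051,"ay":-0.0623,"az":-0.0727},
{"tx":-0.0016,"ty":-0.0033,"tz":0.019,"ax":-0.051,"ay":-0.0623,"az":-0.0727},
{"tx":-0.0002,"ty
[... 688 characters left out ...]
tx":0.0134,"ty":-0.0073,"tz":0.0119,"ax":-0.051,"ay":-0.0623,"az":-0.0727},
{"tx":0.0146,"ty":-0.0068,"tz":0.0107,"ax":-0.051,"ay":-0.0623,"az":-0.0727},
{"tx":0.0157,"ty":-0.0063,"tz":0.0094,"ax":-0.051,"ay":-0.0623,"az":-0.0727},
{"tx":0.0167,"ty":-0.0055,"tz":0.0081,"ax":-0.051,"ay":-0.0623,"az":-0.0727},

{"tx":0.0175,"ty":-0.0047,"tz":0.0068,"ax":-0.051,"ay":-0.0623,"az":-0.0727},
{"tx":0.0182,"ty":-0.0037,"tz":0.0055,"ax":-0.051,"ay":-0.0623,"az":-0.0727},
{"tx":0.0187,"ty":-0.0026,"tz":0.0042,"ax":-0.051,"ay":-0.0623,"az":-0.0727},
{"tx":0.0191,"ty":-0.0014,"tz":0.0029,"ax":-0.051,"ay":-0.0623,"az":-0.0727},
{"tx":0.0193,"ty":-0.0001,"tz":0.0016,"ax":-0.051,"ay":-0.0623,"az":-0.0727},
```

```bash
python3 -m inch '[{"tx":-0.003,"ty":-0.003,"tz":0.019,"ax":-0.051,"ay":-0.062,"az":-0.073},{"tx":-0.002,"ty":-0.004,"tz":0.019,"ax":-0.051,"ay":-0.062,"az":-0.073},{"tx":0,"ty":-0.005,"tz":0.019,"ax":-0.051,"ay":-0.062,"az":-0.073},{"tx":0.001,"ty":-0.006,"tz":0.019,"ax":-0.051,"ay":-0.062,"az":-0.073},{"tx":0.003,"ty":-0.006,"tz":0.018,"ax":-0.051,"ay":-0.062,"az":-0.073}]' >/dev/null
python3 -m inch '[{"tx":0.005,"ty":-0.007,"tz":0.018,"ax":-0.051,"ay":-0.062,"az":-0.073},{"tx":0.006,"ty":-0.007,"tz":0.017,"ax":-0.051,"ay":-0.062,"az":-0.073},{"tx":0.008,"ty":-0.008,"tz":0.016,"ax":-0.051,"ay":-0.062,"az":-0.073},{"tx":0.009,"ty":-0.008,"tz":0.015,"ax":-0.051,"ay":-0.062,"az":-0.073},{"tx":0.011,"ty":-0.008,"tz":0.014,"ax":-0.051,"ay":-0.062,"az":-0.073}]' >/dev/null
python3 -m inch '[{"tx":0.012,"ty":-0.008,"tz":0.013,"ax":-0.051,"ay":-0.062,"az":-0.073},{"tx":0.013,"ty":-0.007,"tz":0.012,"ax":-0.051,"ay":-0.062,"az":-0.073},{"tx":0.015,"ty":-0.007,"tz":0.011,"ax":-0.051,"ay":-0.062,"az":-0.073},{"tx":0.016,"ty":-0.006,"tz":0.009,"ax":-0.051,"ay":-0.062,"az":-0.073},{"tx":0.017,"ty":-0.006,"tz":0.008,"ax":-0.051,"ay":-0.062,"az":-0.073}]' >/dev/null
python3 -m inch '[{"tx":0.018,"ty":-0.005,"tz":0.007,"ax":-0.051,"ay":-0.062,"az":-0.073},{"tx":0.018,"ty":-0.004,"tz":0.005,"ax":-0.051,"ay":-0.062,"az":-0.073},{"tx":0.019,"ty":-0.003,"tz":0.004,"ax":-0.051,"ay":-0.062,"az":-0.073},{"tx":0.019,"ty":-0.001,"tz":0.003,"ax":-0.051,"ay":-0.062,"az":-0.073},{"tx":0.019,"ty":0,"tz":0.002,"ax":-0.051,"ay":-0.062,"az":-0.073}]' >/dev/null
python3 - <<'E'
from h import *
D=Ro.from_matrix(np.array([[0,1,0],[1,0,0],[0,0,-1.]]).T)
plan([.505,0,.10],D)
E
```

```text
15.08 [0.4911 0.0013 0.308 ] [2.084e+00 2.200e+00 1.000e-03] [-0.196 -0.256  1.899 -0.06   1.404 -1.814] [ 0.5  1.3 -0.6] 0.0499
dist [ 0.0139 -0.0013 -0.208 ] rv [0.079 0.078 0.054] N 10
{"tx":0.0015,"ty":-0.0002,"tz":0.0208,"ax":0.0079,"ay":0.0078,"az":0.0054},
{"tx":0.0013,"ty":-0.0001,"tz":0.0208,"ax":0.0079,"ay":0.0078,"az":0.0054},
{"tx":0.0011,"ty":0.0001,"tz":0.0208,"ax":0.0079,"ay":0.0078,"az":0.0054},
{"tx":0.001,"ty":0.0003,"tz":0.0208,"ax":0.0079,"ay":0.0078,"az":0.0054},
{"tx":0.0008,"ty":0.0004,"tz":0.0208,"ax":0.0079,"ay":0.0078,"az":0.0054},

{"tx":0.0007,"ty":0.0006,"tz":0.0208,"ax":0.0079,"ay":0.0078,"az":0.0054},
{"tx":0.0005,"ty":0.0007,"tz":0.0208,"ax":0.0079,"ay":0.0078,"az":0.0054},
{"tx":0.0003,"ty":0.0009,"tz":0.0208,"ax":0.0079,"ay":0.0078,"az":0.0054},
{"tx":0.0002,"ty":0.0011,"tz":0.0208,"ax":0.0079,"ay":0.0078,"az":0.0054},
{"tx":0,"ty":0.0012,"tz":0.0208,"ax":0.0079,"ay":0.0078,"az":0.0054},
```

```bash
python3 -m inch '[{"tx":0.001,"ty":0,"tz":0.038,"ax":0.016,"ay":0.016,"az":0.011},{"tx":0.001,"ty":0,"tz":0.038,"ax":0.016,"ay":0.016,"az":0.011},{"tx":0.001,"ty":0.001,"tz":0.038,"ax":0.016,"ay":0.016,"az":0.011},{"tx":0,"ty":0.001,"tz":0.038,"ax":0.016,"ay":0.016,"az":0.011},{"tx":0,"ty":0.001,"tz":0.038,"ax":0.016,"ay":0.016,"az":0.011}]' >/dev/null
python3 - <<'E'
from h import *
D=Ro.from_matrix(np.array([[0,1,0],[1,0,0],[0,0,-1.]]).T)
plan([.508,-.002,.02],D)
a,d,w=snap('top'); hsv=cv2.cvtColor(a,cv2.COLOR_BGR2HSV); z=w[...,2]
h=(hsv[...,0]>22)&(hsv[...,0]<85)&(hsv[...,1]>120)&(abs(w[...,0]-.56)<.08)&(abs(w[...,1])<.12)&(z<.03)&(z>.009)
p=w[h]; print(len(p),cv2.minAreaRect((p[:,:2]*1000).astype(np.float32)),p.min(0),p.max(0))
E
```

```text
15.5 [0.5118 0.0013 0.1283] [2.193 2.218 0.029] [-0.221  0.007  1.997  0.004  1.108 -1.806] [ 0.5 -1.8 -1.1] 0.05
dist [-0.0038 -0.0033 -0.1083] rv [0.029 0.003 0.012] N 5
{"tx":-0.0006,"ty":-0.0014,"tz":0.0216,"ax":0.0058,"ay":0.0005,"az":0.0023},
{"tx":-0.0006,"ty":-0.0013,"tz":0.0216,"ax":0.0058,"ay":0.0005,"az":0.0023},
{"tx":-0.0006,"ty":-0.0011,"tz":0.0216,"ax":0.0058,"ay":0.0005,"az":0.0023},
{"tx":-0.0006,"ty":-0.001,"tz":0.0216,"ax":0.0058,"ay":0.0005,"az":0.0023},
{"tx":-0.0006,"ty":-0.0009,"tz":0.0217,"ax":0.0058,"ay":0.0005,"az":0.0023},

3 ((571.22265625, -39.99290084838867), (1.3917224407196045, 3.2874398231506348), 55.28909683227539) [ 0.56947523 -0.04150091  0.01400538] [ 0.57217764 -0.03953066  0.01759837]
```

```bash
python3 -m inch '[{"tx":-0.001,"ty":-0.0015,"tz":0.025,"ax":0.006,"ay":0,"az":0.002},{"tx":-0.001,"ty":-0.0015,"tz":0.025,"ax":0.006,"ay":0,"az":0.002},{"tx":-0.001,"ty":-0.001,"tz":0.02,"ax":0.006,"ay":0,"az":0.002},{"tx":0,"ty":-0.001,"tz":0.01,"ax":0.006,"ay":0,"az":0.002},{"tx":0,"ty":-0.001,"tz":0.005,"ax":0.006,"ay":0,"az":0.002}]'
python3 - <<'E'
from h import *
D=Ro.from_matrix(np.array([[0,1,0],[1,0,0],[0,0,-1.]]).T)
plan([.51,-.002,.02],D)
E
```

```text
time: 15.97
eef_pos: [0.5013, -0.003, 0.0324]
orientation: [-2.214, -2.207, 0.022]
contact_force: [0.0, -0.1, -0.5]
finger_gap: 0.0498
15.97 [ 0.5013 -0.003   0.0324] [-2.214 -2.207  0.022] [-0.231  0.176  2.025 -0.004  0.961 -1.796] [ 0.  -0.1 -0.5] 0.0498
dist [ 0.0087  0.001  -0.0124] rv [-0.021 -0.001 -0.003] N 5
{"tx":0.0002,"ty":0.0018,"tz":0.0024,"ax":-0.0041,"ay":-0.0002,"az":-0.0006},
{"tx":0.0002,"ty":0.0018,"tz":0.0024,"ax":-0.0041,"ay":-0.0002,"az":-0.0006},
{"tx":0.0002,"ty":0.0018,"tz":0.0025,"ax":-0.0041,"ay":-0.0002,"az":-0.0006},
{"tx":0.0002,"ty":0.0018,"tz":0.0025,"ax":-0.0041,"ay":-0.0002,"az":-0.0006},
{"tx":0.0002,"ty":0.0017,"tz":0.0025,"ax":-0.0041,"ay":-0.0002,"az":-0.0006},
```

Lower to about 0.020 m, then push slowly in +x.

```bash
python3 -m inch '[{"tx":0,"ty":0.002,"tz":0.003,"ax":-0.004,"ay":0,"az":0},{"tx":0,"ty":0.002,"tz":0.003,"ax":-0.004,"ay":0,"az":0},{"tx":0,"ty":0.002,"tz":0.002,"ax":-0.004,"ay":0,"az":0},{"tx":0,"ty":0.002,"tz":0.002,"ax":-0.004,"ay":0,"az":0},{"tx":0,"ty":0.002,"tz":0.001,"ax":-0.004,"ay":0,"az":0}]'
python3 -m inch '[{"tx":0,"ty":0.006,"tz":0,"ax":0,"ay":0,"az":0},{"tx":0,"ty":0.006,"tz":0,"ax":0,"ay":0,"az":0},{"tx":0,"ty":0.008,"tz":0,"ax":0,"ay":0,"az":0},{"tx":0,"ty":0.008,"tz":0,"ax":0,"ay":0,"az":0},{"tx":0,"ty":0.008,"tz":0,"ax":0,"ay":0,"az":0}]'
python3 - <<'E'
from h import *
D=Ro.from_matrix(np.array([[0,1,0],[1,0,0],[0,0,-1.]]).T)
plan([.64,-.002,.02],D)
a,d,w=snap('top'); cv2.imwrite('pics/t5.png',cv2.resize(a[180:330,190:430],None,fx=2.5,fy=2.5))
E
```

```text
time: 16.38
eef_pos: [0.5156, -0.0039, 0.0252]
orientation: [2.221, 2.213, 0.008]
contact_force: [-0.3, 0.1, -0.3]
finger_gap: 0.0501
time: 16.8
eef_pos: [0.5556, -0.004, 0.0273]
orientation: [2.219, 2.212, 0.011]
contact_force: [-0.8, -0.4, -0.4]
finger_gap: 0.0496
16.8 [ 0.5556 -0.004   0.0273] [2.219 2.212 0.011] [-2.120e-01  2.800e-01  1.909e+00  1.000e-03  9.410e-01 -1.780e+00] [-0.8 -0.4 -0.4] 0.0496
dist [ 0.0844  0.002  -0.0073] rv [ 0.011  0.001 -0.003] N 5
{"tx":0.0005,"ty":0.0169,"tz":0.0016,"ax":0.0023,"ay":0.0003,"az":-0.0006},
{"tx":0.0005,"ty":0.0169,"tz":0.0016,"ax":0.0023,"ay":0.0003,"az":-0.0006},
{"tx":0.0004,"ty":0.0169,"tz":0.0016,"ax":0.0023,"ay":0.0003,"az":-0.0006},
{"tx":0.0004,"ty":0.0169,"tz":0.0015,"ax":0.0023,"ay":0.0003,"az":-0.0006},
{"tx":0.0004,"ty":0.0169,"tz":0.0015,"ax":0.0023,"ay":0.0003,"az":-0.0006},
```

View pics/t5.png

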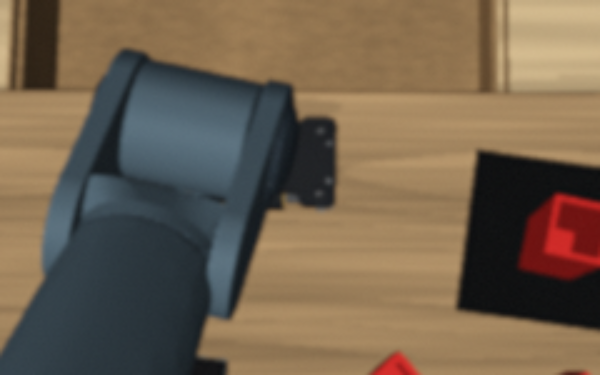

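```bash
cat >> h.py <<'E'
def hl():
    a,d,w=snap('side'); hsv=cv2.cvtColor(a,cv2.COLOR_BGR2HSV)
    m=(hsv[...,0]>22)&(hsv[...,0]<85)&(hsv[...,1]>130)&(w[...,0]>.45)&(w[...,0]<1)&(abs(w[...,1])<.25)&(w[...,2]<.06)&(w[...,2]>-.25)
    v,u=np.nonzero(m); p=w[m]; print("HL",len(p),np.percentile(p,5,0).round(3),np.percentile(p,50,0).round(3),np.percentile(p,95,0).round(3)) if len(p) else print("HL none")
    return a
E
python3 - <<'E'
from h import *
a=hl(); cv2.imwrite('pics/s5.png',cv2.resize(a[180:400,120:460],None,fx=2,fy=2))
E
```

```text
HL 253 [ 0.567 -0.038  0.002] [0.575 0.013 0.013] [0.589 0.04  0.016]
```

View pics/s5.png

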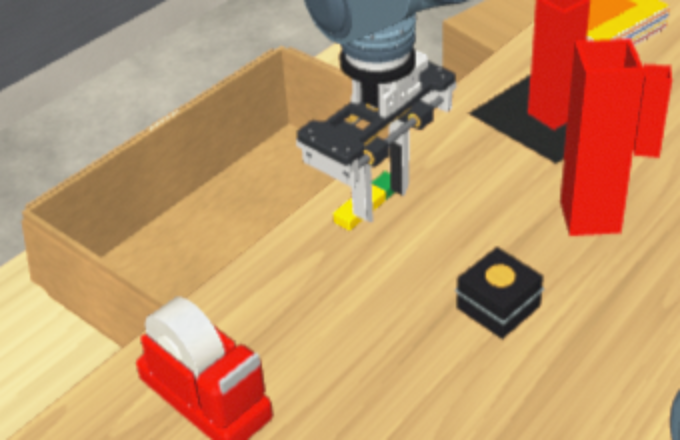

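```bash
python3 -m inch '[{"tx":0,"ty":-0.003,"tz":0.003,"ax":0,"ay":0,"az":0},{"tx":0,"ty":-0.001,"tz":0.003,"ax":0,"ay":0,"az":0},{"tx":0,"ty":0.006,"tz":0.002,"ax":0,"ay":0,"az":0},{"tx":0,"ty":0.008,"tz":0.001,"ax":0,"ay":0,"az":0},{"tx":0,"ty":0.008,"tz":0.0005,"ax":0,"ay":0,"az":0}]'
python3 -m inch '[{"tx":0,"ty":0.008,"tz":0.0005,"ax":0,"ay":0,"az":0},{"tx":0,"ty":0.008,"tz":0.0005,"ax":0,"ay":0,"az":0},{"tx":0,"ty":0.008,"tz":0.0005,"ax":0,"ay":0,"az":0},{"tx":0,"ty":0.008,"tz":0.0005,"ax":0,"ay":0,"az":0},{"tx":0,"ty":0.008,"tz":0.0005,"ax":0,"ay":0,"az":0}]'
python3 -c "
from h import *
st();hl()"
```

```text
time: 17.32
eef_pos: [0.5733, -0.0039, 0.0161]
orientation: [2.22, 2.213, 0.009]
contact_force: [-0.5, -0.5, 0.3]
finger_gap: 0.0498
time: 17.73
eef_pos: [0.617, -0.0041, 0.0142]
orientation: [2.221, 2.216, 0.004]
contact_force: [-7.3, -0.2, 8.3]
finger_gap: 0.05
17.73 [ 0.617  -0.0041  0.0142] [2.221 2.216 0.004] [-0.19   0.425  1.745 -0.     0.967 -1.759] [-7.3 -0.2  8.3] 0.05
HL 230 [ 0.625 -0.035  0.002] [ 0.635 -0.005  0.013] [0.648 0.04  0.017]
```

```bash
python3 -m inch '[{"tx":0,"ty":0.002,"tz":-0.004,"ax":0,"ay":0,"az":0},{"tx":0,"ty":0.008,"tz":0,"ax":0,"ay":0,"az":0},{"tx":0,"ty":0.008,"tz":0,"ax":0,"ay":0,"az":0},{"tx":0,"ty":0.008,"tz":0,"ax":0,"ay":0,"az":0},{"tx":0,"ty":0.008,"tz":0,"ax":0,"ay":0,"az":0}]'
python3 -c "
from h import *
st();hl()"
```

```text
time: 18.2
eef_pos: [0.6569, -0.0043, 0.0193]
orientation: [2.219, 2.213, 0.01]
contact_force: [0.4, -0.4, 0.1]
finger_gap: 0.0499
18.2 [ 0.6569 -0.0043  0.0193] [2.219 2.213 0.01 ] [-1.790e-01  4.910e-01  1.640e+00  1.000e-03  1.000e+00 -1.747e+00] [ 0.4 -0.4  0.1] 0.0499
HL none
```

Now raise the arm clear of everything and check the whole scene.

```bash
python3 -m inch '[{"tx":0,"ty":0,"tz":-0.03,"ax":0,"ay":0,"az":0},{"tx":0,"ty":0,"tz":-0.04,"ax":0,"ay":0,"az":0},{"tx":0,"ty":-0.02,"tz":-0.04,"ax":0,"ay":0,"az":0},{"tx":0,"ty":-0.03,"tz":-0.04,"ax":0,"ay":0,"az":0},{"tx":0,"ty":-0.04,"tz":-0.04,"ax":0,"ay":0,"az":0}]' >/dev/null
python3 -m inch '[{"tx":0,"ty":-0.04,"tz":-0.02,"ax":0,"ay":0,"az":0},{"tx":0,"ty":-0.04,"tz":-0.02,"ax":0,"ay":0,"az":0},{"tx":0,"ty":-0.03,"tz":-0.02,"ax":0,"ay":0,"az":0},{"tx":0,"ty":-0.02,"tz":0,"ax":0,"ay":0,"az":0},{"tx":0,"ty":0,"tz":0,"ax":0,"ay":0,"az":0}]'
python3 - <<'E'
from h import *
a,d,w=snap('top'); cv2.imwrite('pics/t6.png',a); np.save("t6.npy",w); z=w[...,2]; hsv=cv2.cvtColor(a,cv2.COLOR_BGR2HSV)
v,u=np.mgrid[0:480,0:640]
def rep(n,m):
    p=w[m]; r=cv2.minAreaRect((p[:,:2]*1000).astype(np.float32)) if len(p) else None; print(n,len(p),r)
B=lambda a,b,c,d:(u>=a)&(u<=b)&(v>=c)&(v<=d)
red=((hsv[...,0]<8)|(hsv[...,0]>172))&(hsv[...,1]>150)
rep("cup",red&B(370,450,235,315)&(z>.155)&(z<.185))
rep("disp",B(115,170,228,300)&(z>.008)&(z<.15)); rep("gift",B(240,290,315,358)&(z>.03)&(z<.06)); rep("cards",B(465,555,222,295)&(z>.025)&(z<.05))
m=(hsv[...,0]>22)&(hsv[...,0]<85)&(hsv[...,1]>130)&(z<-.1)&(w[...,0]>.6); rep("HL",m); print(np.median(w[m],0) if m.any() else 0)
E
```

```text
time: 19.08
eef_pos: [0.4544, -0.0039, 0.254]
orientation: [2.217, 2.212, 0.01]
contact_force: [-1.1, -1.4, -1.4]
finger_gap: 0.0501
cup 254 ((502.512451171875, -270.4856262207031), (44.19355010986328, 44.462806701660156), 77.40504455566406)
disp 2175 ((530.821044921875, 308.642822265625), (103.53987121582031, 130.2706756591797), 87.01358032226562)
gift 231 ((376.957763671875, 34.60932159423828), (62.082271575927734, 56.13405227661133), 83.19051361083984)
cards 3366 ((544.5616455078125, -473.968505859375), (142.40647888183594, 101.45552062988281), 78.82569885253906)
HL 334 ((694.6732788085938, -4.635990142822266), (29.587371826171875, 88.29133605957031), 0.5789677500724792)
[ 0.69094759 -0.0008979  -0.16334455]
```

View pics/t6.png

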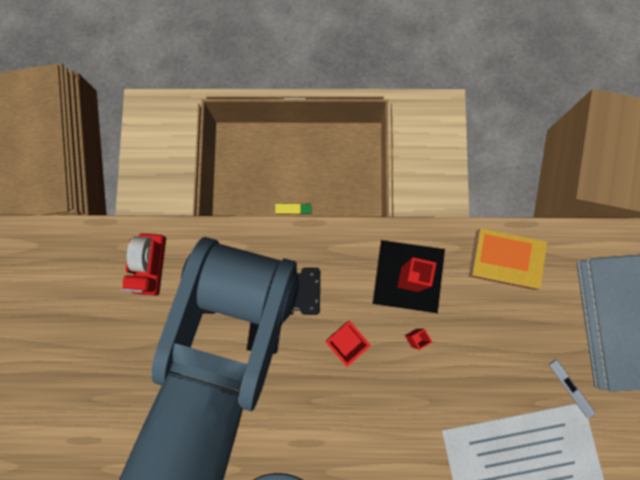

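The final view shows the highlighter in the carton at (293,209), the cup upright on its mat at (418,272), and the other things in place.

```bash
python3 -c "
from h import *
manip.hand_in()"
```

```text
the job is handed in; nothing more can be done
```

The job is done and handed in at about 19 s, well under the 72 s limit. I tipped the highlighter out of the red cup onto the table and stood the empty cup back on its mat. I then pushed the highlighter over the front edge with the fingertips, and it dropped into the carton.

The last top-camera check showed:
- **Cup:** upright and empty, at (0.503, -0.270) on the mat, whose centre is at (0.509, -0.270).
- **Highlighter:** lying on the carton floor at about (0.69, 0.00).
- **Cards:** unmoved to under 1 mm.
- **Dispenser:** read about 3 mm and 2.6° different from the first picture. It is at the same pixels and the arm never went near it, so I put this down to noise.
- **Gift box:** partly hidden by the arm, but what could be seen was within about 2 mm of its start.

The fingertips brushed the table during the push, at about 8 N. The highest wrist force I read was about 17 N, when setting the cup down. After that the arm stood about 0.25 m up with the gripper empty, touching nothing.

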